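# Hang a rinsed dipping basket to drip dry from an S-hook

## Task

Take the steel S-hook off the beaker's rim and hang it by its upper curl on the rail of the drip frame, near the middle of the rail, and let go. Then lift the rinsed wire basket out of the tub by its rim, stand it upright on the bench and let go, swing up its handle, and hang the basket by the middle of that handle in the hook's lower curl, so that it hangs still and free over the drip tray. Never tip the basket over, and leave the glass bottle and the crucible where they stand.

Things in the scene. Friction and masses are not known exactly. Their poses are not given: they have to be found in the camera images.
- frame: Drip frame, fixed: a steel rail (12 mm round bar, axis 260 mm, top 266 mm above the bench) runs along frame y between two 12 mm posts at y = -155 and +155 mm, feet 44 mm across. Under it a steel drip tray 150 (x) x 260 (y) x 14 mm. Origin: on the bench under the rail's middle; -x faces the robot.
- rail_mid (a point): Middle of the rail, on its axis, 260 mm high; axes as the frame's. Grippers need about 90 mm to either side, so keep near it.
- hook: Loose twisted steel S-hook, 7 mm round bar, 115 mm tall, 70 g. Origin: centre of the upper curl, z up the stem. Upper curl: in its xz plane, inside radius 12.5 mm, 39 mm over the outside, open downward; stem side at x = -16, tip side at x = +16 mm ends at z = -18 mm. Grip it there from above, closing along hook x. Starts hung on the beaker's rim, stem (-x) outside, leaning up to 0.2 rad.
- hook_seat (a point): Inside top of the hook's upper curl (hook frame 0, 0, +12.5 mm); lies on the rail when hung. On the rail the hook swings freely and, unloaded, tilts by 0.1 to 0.4 rad so that its weight is under the rail.
- hook_curl (a point): Inside bottom of the hook's lower curl (hook frame -16, 0, -88.5 mm), where the basket's bail comes to lie. The lower curl lies in the plane x = -16 mm along hook y, a quarter turn from the upper one: inside radius 16.5 mm, open upward; its stem side, at y = -20 mm, slants up to y = 0 at z = -18 mm.
- hook_tip (a point): Tip of the hook's lower curl (hook frame -16, +25, -53 mm), 35 mm above the curl's inside bottom: the bail must pass over it, from this +y side, to get into the curl.
- beaker: One-litre clear plastic beaker, fixed. Rim 150 mm high, 120 mm across; foot 98 mm across. A handle stands out by 30 mm a third of a turn from the hook. Origin: on the bench; the beaker's axis is at its x = -11 mm. The bench before it, towards the robot and left of the stirrer (a white box 70 mm high), is free.
- tub: White open rinse tub, fixed: 193 (x) x 160 (y) mm, 57 mm high with its rolled rim, walls and floor 4 mm. Origin: underside centre. The basket stands in it.
- basket: Loose steel wire basket, 0.16 to 0.24 kg with bail, 150 (x) x 72 (y) x 60 mm, open top, walls 4 mm with a flat 12 mm band at the rim. Origin: underside centre, z up. In the tub its rim is 64 mm above the bench. Beside its -y wall 34 mm are free to the tub: grip that rim from above, closing along basket y. On its +y side 27 mm lie between wall and folded bail, 2 to 11 from bail to tub.
- bail (a joint): Angle of the basket's hinged bail (handle): 0 = upright over the basket, +1.75 rad (its stop) = folded down on the basket's +y side, 10 degrees below level, -1.75 = folded on the -y side. Swings freely, almost without friction; falls back to the fold when let go.
- bail_apex (a point): Middle of the bail: centre of its 6 mm round bar, 76 mm from the hinge, on a small hump that seats in the hook; keep it free. From 16 to 69 mm either side (along basket x) the bar is straight, 68 mm from the hinge: hold it there. Legs at x = -79 and +79 mm. Folded, on the bench: bar 67 mm to +y, 40 mm high. Upright: apex 128 mm over the underside.
- bail_hinge (a point): Middle of the bail's hinge axis, which runs along basket x, 52 mm above the basket's underside, over its centre.
- bottle: Clear glass sample bottle, 56 mm across, 112 mm high, behind the stirrer. Leave alone.
- crucible: White porcelain crucible, 43 mm across, 32 mm high, on the bench between tub and frame. Leave alone.
Not all that is in view belongs to the job. What is shaped like the basket but orange is not meant.

How it is judged:
On the way, in this order (a step that is already met when the one before it is completed fails the run):
1. the S-hook hangs by its upper curl on the rail near its middle, let go (x of hook_seat in the frame of frame between -0.009 and 0.009 m and z of hook_seat in the frame of frame between 0.259 and 0.275 m and y of hook_seat in the frame of frame between -0.07 and 0.07 m and contact force between hook and frame above 0.15 N and contact force between hook and the fingers below 0.05 N and angle between hook's own z axis and vertical below 0.6 rad), for 0.3 s.
2. the basket stands upright on the bench, out of the tub, let go (horizontal distance between basket and tub above 0.13 m and height (world z) of basket below 0.008 m and angle between basket's own z axis and vertical below 0.08 rad and contact force between basket and the fingers below 0.05 N and contact force between basket and anything else above 0.5 N), for 0.2 s.
At the end, for the whole second after the job is handed in: Hook seated on the rail (crown within 9 mm of its axis) within 70 mm of the rail's middle; middle of the bail in the lower curl (within 12 mm of its inside bottom); basket clear of tray and posts, upright within 0.2 rad, nearly still (0.08 m/s, 0.8 rad/s), nothing held (x of hook_seat in the frame of frame between -0.009 and 0.009 m and z of hook_seat in the frame of frame between 0.259 and 0.275 m and y of hook_seat in the frame of frame between -0.07 and 0.07 m and contact force between hook and frame above 0.15 N and distance between bail_apex and hook_curl below 0.012 m and height (world z) of basket above 0.025 m and angle between basket's own z axis and vertical below 0.2 rad and contact force between basket and hook above 0.8 N and contact force between basket and frame below 0.1 N and linear speed of basket below 0.08 m/s and angular speed of basket below 0.8 rad/s); the robot touches nothing.
It fails at once if the basket is tipped over (more than 0.8 rad) (angle between basket's own z axis and vertical above 0.8 rad).
It fails at once if the crucible is pushed away by 30 mm or more (distance of crucible from where it was at the start of the episode above 0.03 m).
It also fails if it takes over 72 s, if anything falls off the work surface, if the arm or the gripper's body presses on something with over 40 N, if the wrist force passes 120 N, or if a joint passes its speed limit or range.

## Robot

A 6-joint arm with a two-finger parallel gripper is mounted at the origin on the work surface; the furniture and walls round the work are solid. World frame = base frame: x ahead of the robot, y to its left, z up, the work surface at z = 0. Lengths are in m, angles in rad, forces in N, time in s.
With the tool pointing down it reaches from about 0.4 to 0.925 m from the base axis. Payload 12.5 kg.
Tool frame: the origin (TCP) lies on the centre line of the jaws, within the pads' length; the fingertips stand 17 mm ahead of it and the grasp point (between the pads) lies 2 mm behind it; z points along the fingers, y is the line along which they close (so a half turn about z gives the same grasp; the last joint's range is limited). The gripper opens to 95 mm and grips with 3 to 60 N. Pads are 20 mm wide; open, the fingers measure 119 mm over their backs; the gripper's body (75 mm by 180 mm) begins 59 mm behind the grasp point.
Start: joints at [-1.363, 0.491, 1.559, -0, 1.092, -0.106], TCP at [0.193, -0.594, 0.232] pointing down, gripper open.
Joint ranges: [-3.1, 3.1], [-0.84, 2.19], [0.05, 2.79], [-1.13, 4.28], [0.06, 2.93], [-2.69, 2.69]. Speed limits (rad/s): [2.22, 2.22, 2.79, 3.14, 3.14, 3.14].

## Interface

Orientations are given as a unit quaternion [x, y, z, w].
In Python, from plant import bot gives the robot as it stands. The module is installed in compiled form; this text tells all that it offers.
- The arm moves only by the shell command python3 -m jog 'ROWS'. ROWS is JSON, a list of rows, each a list of 3 entries, a list of its own where there are three numbers: the opening, from -1 (shut) to 1 (fully open), then the shift along the tool's x, y, z in m, then the turn, a rotation vector about the tool's x, y, z in rad. In form: [[hand, [x, y, z], [wx, wy, wz]], ...]. A call has 1 to 5 rows; each row is the pose to reach, as a shift and turn from the pose commanded when the call began, along the tool's axes at that moment; what a row does not reach only later rows make up. A row lasts 1/8 s, in which the tool goes at most 62.5 mm and 10.7 degrees, less where a joint would pass 70% of its speed; a pose out of reach is approached as far as the arm can. A call with a gripper value outside its range is refused whole. The fingers move at their own pace and stop on an object; the grip force is fixed at half the most. Time passes only in rows, so rows that repeat a pose let the fingers close. It gives the time, the measured TCP pose, the force, the opening and the grip force at its end, in the units of the state.
- bot.read_state(): the state, without advancing time (a new reading comes with each control period).
- bot.capture(name): name is "side" or "top" or "wrist"; returns the picture (384x512x3 uint8, red, green, blue); there is no depth.
- bot.camera_params(name): a dict with "intrinsics" (3x3 intrinsics, pixels), "k1" (the pictures are not rectified: a ray, as slopes to the right and down, at radius r is drawn at 1 + k1 r^2 times it, then the intrinsics apply), "T" (4x4, takes a point from camera to world coordinates). Camera axes: x right, y down, z forward; pixel columns grow to the right and rows downward; lengths in m; the calibration is good to about 2 mm. A picture is of the moment at which its call begins: read the wrist's pose just before it. camera_params takes no time and is no camera call; for the wrist camera it gives the pose at the moment of the call.
- bot.job_done(): hands the job in; it is judged then, once.
The state is a dict: "t": time; "joints": joint angles; "dq": joint speeds; "joint_efforts": joint torques, N m; "tool_pos": TCP position; "eef_rot": TCP orientation; "force": force on the tool from outside, world axes, zero at the start; "torque": the same for the moment, N m; "gripper_width": finger opening in m; "grasp_force": force on a finger pad.
Only numpy, scipy, OpenCV 4.12 (cv2) and the standard library are available. Lean on these libraries where they do the work, as an engineer would, in place of code of your own. Each camera call takes 0.05 s, during which the arm holds its last target. There are 200 camera calls.

## Working session

There is one attempt and no reset: what is moved stays moved. The work goes in short steps, Python scripts to look and compute and a shell command to move; the robot and the scene stay as the last step left them, time stands still between calls to the robot, and variables do not carry over. Pictures are saved under pics/ and viewed, at most 10 in all, crops included, and the job is handed in when it is done.

```bash
mkdir -p pics; cat > h.py <<'E'
import numpy as np,cv2
from scipy.spatial.transform import Rotation as R
from plant import bot
def par(n):
    p=bot.camera_params(n); return np.array(p["intrinsics"]),p["k1"],np.array(p["T"])
def ray(n,u,v,P=None):
    K,k1,T=P or par(n)
    d=cv2.undistortPoints(np.array([[[u,v]]],float),K,np.array([k1,0,0,0.]))[0,0]
    r=T[:3,:3]@np.array([d[0],d[1],1]); return T[:3,3],r/np.linalg.norm(r)
def plane(n,u,v,z,P=None):
    o,r=ray(n,u,v,P); return o+r*(z-o[2])/r[2]
def tri(a,b):
    (o1,r1),(o2,r2)=a,b
    s=np.linalg.lstsq(np.c_[r1,-r2],o2-o1,rcond=None)[0]
    p,q=o1+s[0]*r1,o2+s[1]*r2; return (p+q)/2,np.linalg.norm(p-q)
def proj(n,X,P=None):
    K,k1,T=P or par(n); Ti=np.linalg.inv(T)
    rv=cv2.Rodrigues(Ti[:3,:3])[0]
    return cv2.projectPoints(np.array(X,float).reshape(-1,1,3),rv,Ti[:3,3],K,np.array([k1,0,0,0.]))[0][:,0]
def to_tool(X,yaw_dir=None,pos=None):
    s=bot.read_state(); Rm=R.from_quat(s["eef_rot"]).as_matrix()
    return Rm.T@(np.array(X)-np.array(s["tool_pos"] if pos is None else pos))
E
python3 - <<'E'
from h import *
for n in ("side","top"):
    im=bot.capture(n); cv2.imwrite(f"pics/{n}0.png",im[:,:,::-1]); p=par(n); print(n,p[0][0],p[0][1],p[1],p[2].round(3).tolist())
a=cv2.imread("pics/side0.png");b=cv2.imread("pics/top0.png")
cv2.imwrite("pics/s0b.png",cv2.resize(a,(800,600)));cv2.imwrite("pics/t0b.png",cv2.resize(b,(800,600)))
s=bot.read_state();print(s)
E
```

```text
side [448.42119593   0.         259.46768254] [  0.         448.42119593 191.61701762] -0.05442196050934395 [[1.0, -0.002, 0.003, 0.419], [-0.004, -0.382, 0.924, -1.549], [-0.0, -0.924, -0.382, 0.874], [0.0, 0.0, 0.0, 1.0]]
top [422.79723849   0.         262.3712924 ] [  0.         422.79723849 192.9976274 ] -0.12977551469792198 [[-0.009, -0.989, 0.145, 0.177], [-1.0, 0.008, -0.002, 0.128], [0.001, -0.145, -0.989, 1.879], [0.0, 0.0, 0.0, 1.0]]
{'t': 0.1, 'joints': array([-1.36261798e+00,  4.91523893e-01,  1.55938224e+00,  8.74674612e-06,
        1.09171666e+00, -1.05586337e-01]), 'dq': array([-0.00019593, -0.00271816, -0.00255741,  0.00154363, -0.00012557,
        0.00107834]), 'joint_efforts': array([ 2.92796860e-03, -6.13623905e+01, -2.58605701e+01,  6.94296788e-02,
        4.70320636e-02, -4.78959703e-05]), 'tool_pos': array([ 0.19289151, -0.59428129,  0.23110705]), 'eef_rot': array([ 9.87719369e-01,  1.56237587e-01, -2.25343761e-05, -5.14587591e-04]), 'force': array([-0.78462675,  0.70845839, -0.61079591]), 'torque': array([-0.03242818,  0.02183331, -0.01446188]), 'grasp_force': 0.0, 'gripper_width': 0.09500046797016856}
```

View pics/s0b.png

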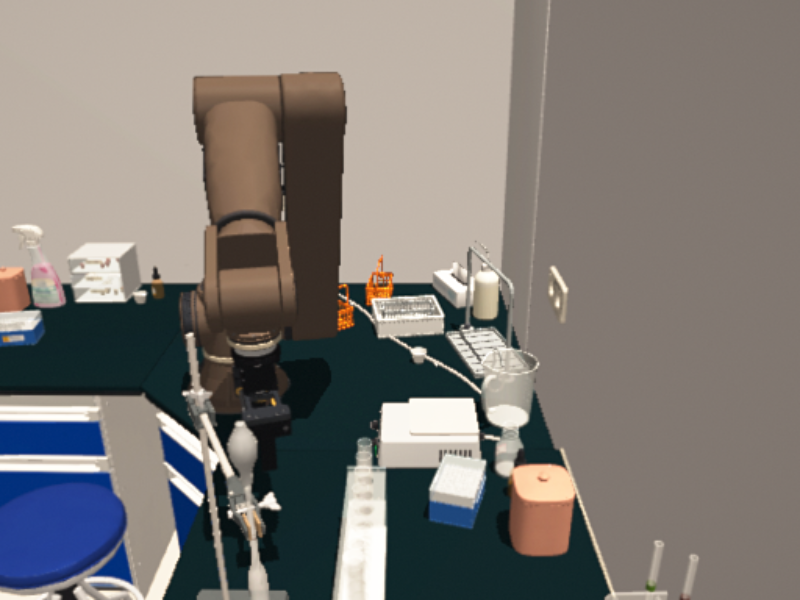

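View pics/t0b.png

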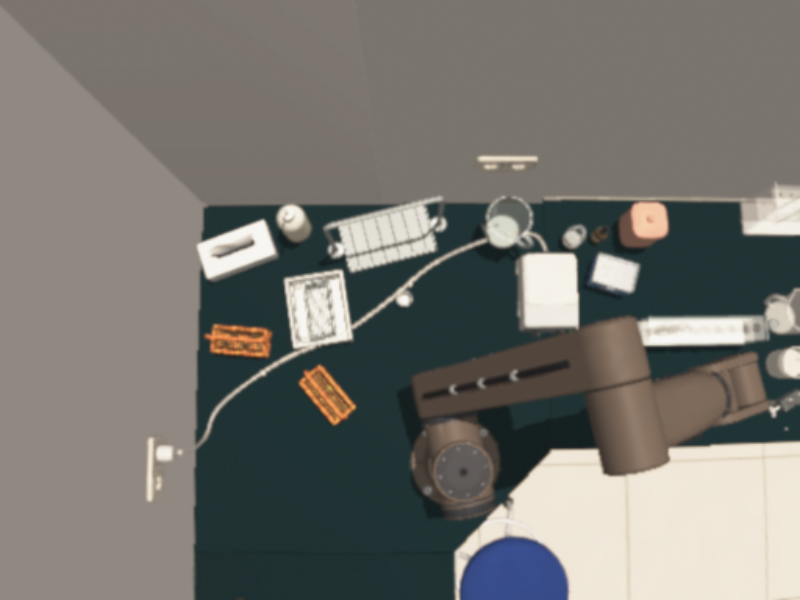

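The side picture (800×600 scale) shows the frame at (490,300), the beaker at (510,385) and the tub at (407,315). In the top picture the tub with the steel basket is at (318,308), the rail runs (333,245)–(440,222), and the beaker is at (508,222). Orange decoys are at (240,340) and (327,393). The crucible is at (404,298). The bottle is at (573,236).

```bash
python3 - <<'E'
from h import *
a=cv2.imread("pics/side0.png");b=cv2.imread("pics/top0.png")
def c(im,x0,y0,w,h,W,H): return cv2.resize(im[y0:y0+h,x0:x0+w],(W,H),interpolation=cv2.INTER_CUBIC)
m=np.zeros((600,800,3),np.uint8)
m[:300,:400]=c(b,200,118,160,120,400,300)   # frame->beaker x2.5
m[:300,400:]=c(b,300,118,64,48,400,300)       # beaker x6.25
m[300:,:400]=c(a,290,150,64,48,400,300)*1 if 0 else c(a,280,150,80,60,400,300) # rail x5
m[300:,400:]=c(a,295,215,64,48,400,300)       # beaker side
cv2.imwrite("pics/m1.png",m)
f=512/800
for nm,u,v,z in [("tub",318,308,.057),("beaker rim",508,222,.15),("rail L",333,245,.26),("rail R",440,222,.26),("footL",336,250,0.0),("footR",438,226,0.),("cruc",404,298,.03),("bottle",573,236,.11),("stir",548,290,.07)]:
    print(nm,plane("top",u*f,v*f,z).round(3))
E
```

```text
tub [0.428 0.38  0.057]
beaker rim [ 0.646 -0.143  0.15 ]
rail L [0.56  0.316 0.26 ]
rail R [0.617 0.046 0.26 ]
footL [0.606 0.338 0.   ]
footR [ 0.675  0.04  -0.   ]
cruc [0.458 0.14  0.03 ]
bottle [ 0.616 -0.33   0.11 ]
stir [ 0.471 -0.262  0.07 ]
```

View pics/m1.png

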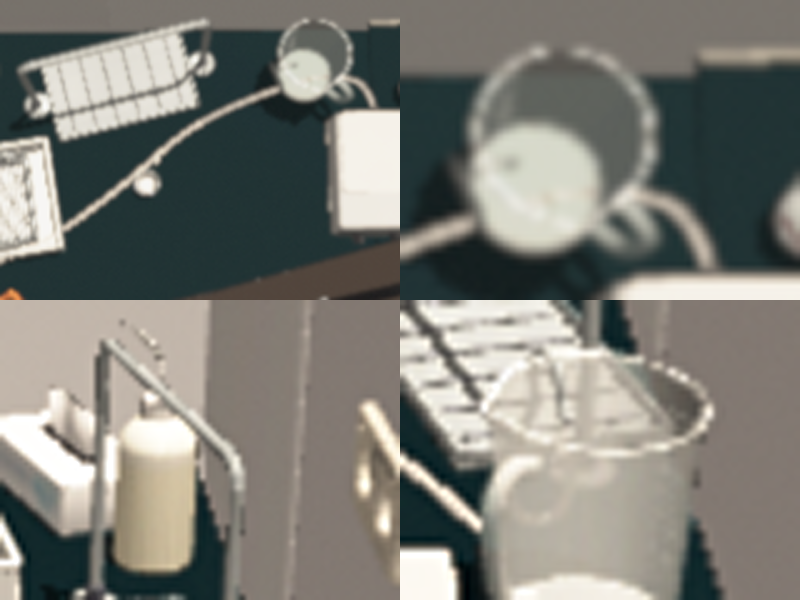

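The crop shows the rail clearly, with its upper ends at mosaic (20,68) and (208,22). The beaker rim is centred near (563,138) in the upper right panel, with its handle lower right at (635,225). In the lower right panel the hook shows dark on the far rim at about (560,385), the +y side. Next I'll look with the wrist camera.

```bash
python3 - <<'E'
from h import *
for nm,u,v,z in [("beaker rim",390.1,140.1,.15),("rail L",208,145.2,.26),("rail R",283.2,126.8,.26),("footL",200+37/2.5,118+104/2.5,0.0),("footR",200+203/2.5,118+63/2.5,0.),("hookside",0,0,0)]:
    print(nm,plane("top",u,v,z).round(4))
print("hook side at z .15",plane("side",295+157/6.25,215+75/6.25,.165))
p=par("wrist");s=bot.read_state();Rm=R.from_quat(s["eef_rot"]).as_matrix()
print(p[0][0],p[1]);print("cam in tool",Rm.T@(p[2][:3,3]-s["tool_pos"]));print((Rm.T@p[2][:3,:3]).round(3));print(Rm.round(3))
E
```

```text
beaker rim [ 0.6542 -0.424   0.15  ]
rail L [0.6069 0.3373 0.26  ]
rail R [0.6795 0.039  0.26  ]
footL [0.608 0.339 0.   ]
footR [0.6822 0.0354 0.    ]
hookside [1.5077 1.518  0.    ]
hook side at z .15 [ 0.63552866 -0.1549991   0.165     ]
[293.18906352   0.         257.89242986] -0.02309555322600718
cam in tool [ 0.07285114  0.00097516 -0.15164687]
[[ 0.    -0.966 -0.258]
 [ 1.     0.     0.001]
 [-0.001 -0.258  0.966]]
[[ 0.951  0.309 -0.   ]
 [ 0.309 -0.951  0.001]
 [ 0.    -0.001 -1.   ]]
```

```bash
python3 -m jog '[[1,[0.053,-0.031,-0.03],[0,0,0]],[1,[0.106,-0.062,-0.06],[0,0,0]],[1,[0.16,-0.093,-0.069],[0,0,0]],[1,[0.213,-0.124,-0.069],[0,0,0]],[1,[0.266,-0.155,-0.069],[0,0,0]]]'
python3 -m jog '[[1,[0.053,-0.031,0],[0,0,0]],[1,[0.106,-0.062,0],[0,0,0]],[1,[0.16,-0.093,0],[0,0,0]],[1,[0.213,-0.124,0],[0,0,0]],[1,[0.266,-0.155,0],[0,0,0]]]'
python3 -m jog '[[1,[0.049,-0.031,0],[0,0,0]],[1,[0.049,-0.031,0],[0,0,0]],[1,[0.049,-0.031,0],[0,0,0]]]'
python3 - <<'E'
from h import *
print(bot.read_state()["joints"].round(2))
im=bot.capture("wrist"); cv2.imwrite("pics/w1.png",im[:,:,::-1])
np.save("pw1.npy",par("wrist")[2])
E
```

```text
t: 0.72
tool_pos: [0.393, -0.3702, 0.3008]
eef_rot: [0.988, 0.156, 0.0, 0.0]
force: [0.7, -0.8, 0.6]
gripper_width: 0.0952
grasp_force: 0.0
t: 1.35
tool_pos: [0.5982, -0.1405, 0.3004]
eef_rot: [0.988, 0.156, -0.0, 0.0]
force: [0.0, -1.0, -0.4]
gripper_width: 0.0952
grasp_force: 0.0
t: 1.72
tool_pos: [0.6338, -0.0978, 0.3001]
eef_rot: [0.988, 0.156, -0.001, -0.0]
force: [0.1, -0.7, -0.5]
gripper_width: 0.095
grasp_force: 0.0
[-0.26  0.46  1.42 -0.    1.26  1.  ]
```

View pics/w1.png

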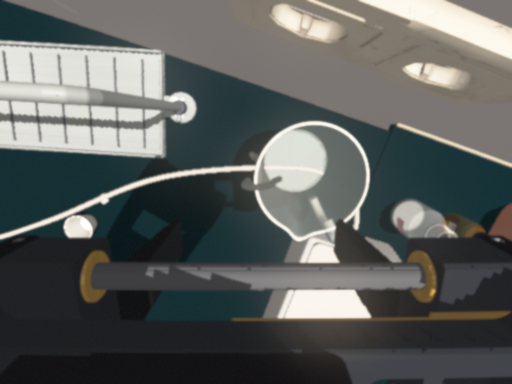

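The wrist picture shows the beaker rim as a circle centred near (313,178), and the hook as a grey bar across its left rim, about (245–283,182). I'll zoom in on it.

```bash
python3 - <<'E'
from h import *
im=cv2.imread("pics/w1.png")
c=cv2.resize(im[120:240,220:380],(800,600),interpolation=cv2.INTER_CUBIC)
cv2.imwrite("pics/w1c.png",c)
K,k1,_=par("wrist");P=(K,k1,np.load("pw1.npy"))
pts=[plane("wrist",u,v,.15,P) for u,v in [(313,123),(368,178),(255,170),(290,127),(345,133)]]
A=np.array(pts)[:,:2];s=np.linalg.lstsq(np.c_[2*A,np.ones(len(A))],(A**2).sum(1),rcond=None)[0]
print("rim c",s[:2],"r",np.sqrt(s[2]+s[0]**2+s[1]**2))
E
```

```text
rim c [ 0.65775561 -0.15057779] r 0.06022669869450323
```

View pics/w1c.png

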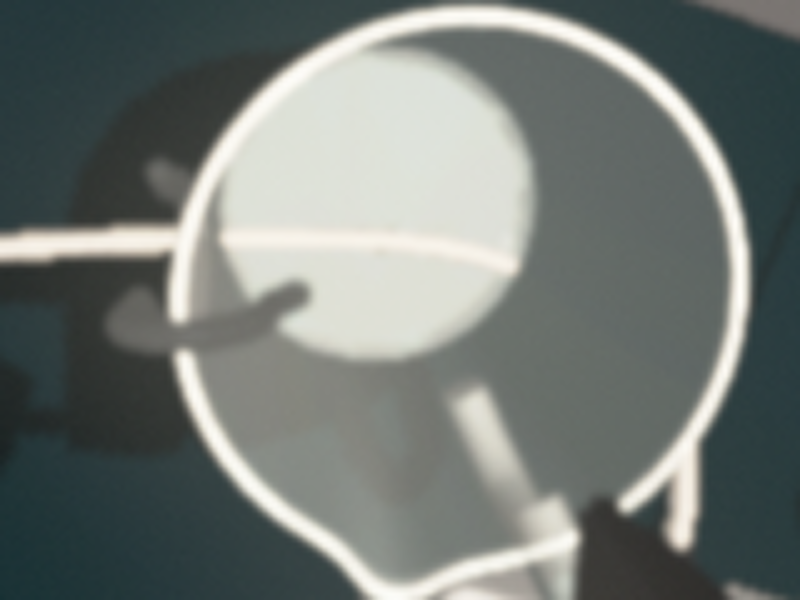

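```bash
python3 - <<'E'
from h import *
K,k1,_=par("wrist");P=(K,k1,np.load("pw1.npy"))
f=lambda x,y,z: plane("wrist",220+x/5,120+y/5,z,P).round(4)
c=np.array([.6578,-.1506,.15])
cr=f(182,335,.1535);tip=f(300,293,.12);r=f(180,340,.15);st=f(130,318,.13);lt=f(160,175,.085)
for n,a in zip("crown tip rimx stem lowtip".split(),(cr,tip,r,st,lt)): print(n,a)
d=c-r;print("radial yaw",np.degrees(np.arctan2(d[1],d[0])),np.linalg.norm(d[:2]))
d=tip-cr;print("tip yaw",np.degrees(np.arctan2(d[1],d[0])),np.linalg.norm(d[:2]))
print("tip-stem",np.degrees(np.arctan2(*(tip-st)[1::-1])),np.linalg.norm((tip-st)[:2]))
E
```

```text
crown [ 0.6353 -0.0977  0.1535]
tip [ 0.6455 -0.1229  0.12  ]
rimx [ 0.6333 -0.0978  0.15  ]
stem [ 0.63  -0.087  0.13 ]
lowtip [ 0.6571 -0.0846  0.085 ]
radial yaw -65.10798555298588 0.05820730194743616
tip yaw -67.96377305985459 0.027186025822102056
tip-stem -66.64749238309487 0.039103196800261725
```

```bash
python3 -m jog '[[1,[0.0016,0.0055,0.05],[0,0,-0.096]],[1,[0.0016,0.0055,0.1],[0,0,-0.096]],[1,[0.0016,0.0055,0.15],[0,0,-0.096]],[1,[0.0016,0.0055,0.17],[0,0,-0.096]],[1,[0.0016,0.0055,0.17],[0,0,-0.096]]]'
python3 -m jog '[[-1,[0,0,0],[0,0,0]],[-1,[0,0,0],[0,0,0]],[-1,[0,0,0],[0,0,0]],[-1,[0,0,0],[0,0,0]],[-1,[0,0,0],[0,0,0]]]'
```

```text
t: 2.4
tool_pos: [0.6363, -0.1036, 0.1295]
eef_rot: [0.979, 0.203, -0.001, -0.001]
force: [-0.3, -0.2, -0.0]
gripper_width: 0.0946
grasp_force: 0.0
t: 3.02
tool_pos: [0.6374, -0.1024, 0.1307]
eef_rot: [0.979, 0.204, 0.0, 0.0]
force: [-1.5, 0.1, -1.0]
gripper_width: 0.0503
grasp_force: 0.0
```

```bash
python3 -m jog '[[-1,[0,0,0],[0,0,0]],[-1,[0,0,0],[0,0,0]],[-1,[0,0,0],[0,0,0]],[-1,[0,0,0],[0,0,0]],[-1,[0,0,0],[0,0,0]]]'
python3 - <<'E'
from h import *
im=bot.capture("wrist"); cv2.imwrite("pics/w2.png",im[:,:,::-1])
E
```

```text
t: 3.65
tool_pos: [0.6373, -0.1021, 0.1308]
eef_rot: [0.979, 0.203, 0.0, -0.0]
force: [-2.0, 3.1, 4.7]
gripper_width: 0.0442
grasp_force: 30.0
```

```bash
python3 -m jog '[[-1,[0,0,-0.04],[0,0,0]],[-1,[0,0,-0.1],[0,0,0]],[-1,[0,0,-0.15],[0,0,0]],[-1,[0,0,-0.20],[0,0,0]],[-1,[0,0,-0.20],[0,0,0]]]'
python3 - <<'E'
from h import *
im=bot.capture("side");cv2.imwrite("pics/s2.png",im[:,:,::-1]); s=bot.read_state();print(proj("side",s["tool_pos"]),s["joints"].round(2))
np.save("pw2.npy",par("wrist")[2]);w=bot.capture("wrist");cv2.imwrite("pics/w3.png",w[:,:,::-1])
u,v=proj("side",s["tool_pos"])[0].astype(int)
a=cv2.resize(im[v-30:v+60,u-60:u+60,::-1],(400,300),interpolation=cv2.INTER_CUBIC)
cv2.imwrite("pics/s2c.png",np.hstack([a,cv2.resize(w[:,:,::-1],(400,300))]))
E
```

```text
t: 4.32
tool_pos: [0.6383, -0.1029, 0.3344]
eef_rot: [0.979, 0.203, 0.003, 0.002]
force: [-1.3, 0.1, -1.2]
gripper_width: 0.0427
grasp_force: 30.0
[[321.26479227 176.91259905]] [-0.26  0.45  1.37 -0.    1.33  0.9 ]
```

View pics/s2c.png

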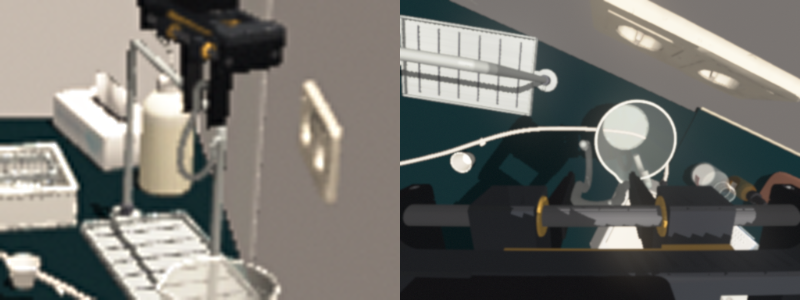

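The hook is held and clear of the beaker. The side crop shows it below the fingers, with its lower curl at about (195,150). In the wrist picture the lower tip is near native (237,186). I'll check its tilt in the hand.

```bash
python3 - <<'E'
from h import *
s=bot.read_state();Rm=R.from_quat(s["eef_rot"]).as_matrix();t=np.array(s["tool_pos"])
K,k1,_=par("wrist");P=(K,k1,np.load("pw2.npy"))
for dz in (0,):
  for tilt in (-.2,0,.2):
    c=np.cos(tilt);sn=np.sin(tilt)
    def H(x,y,z): # hook->tool, tilt about hook y
        x,z=c*x+sn*z,-sn*x+c*z; return t+Rm@np.array([y,x,-z-.007])
    pts=[H(-16e-3,.025,-.053),H(-16e-3,.02,-.072),H(-16e-3,0,-.0885-.0035),H(-16e-3,-.02,-.072),H(-16e-3,0,-.018)]
    print(tilt,"W",proj("wrist",pts,P).round(0).tolist(),"S",proj("side",pts).round(0).tolist())
w=cv2.imread("pics/w3.png");i=cv2.imread("pics/s2.png")
a=cv2.resize(w[150:270,190:350],(800,600),interpolation=cv2.INTER_CUBIC)
b=cv2.resize(i[165:210,300:340],(400,450),interpolation=cv2.INTER_CUBIC)
cv2.imwrite("pics/c4.png",np.hstack([cv2.resize(a,(400,300)),cv2.resize(b,(267,300))]))
E
```

```text
-0.2 W [[248.0, 187.0], [254.0, 188.0], [259.0, 206.0], [254.0, 236.0], [236.0, 240.0]] S [[326.0, 189.0], [325.0, 194.0], [320.0, 201.0], [315.0, 196.0], [319.0, 180.0]]
0 W [[233.0, 188.0], [235.0, 189.0], [237.0, 206.0], [236.0, 237.0], [229.0, 242.0]] S [[324.0, 187.0], [323.0, 192.0], [318.0, 198.0], [313.0, 194.0], [319.0, 179.0]]
0.2 W [[217.0, 190.0], [216.0, 190.0], [215.0, 208.0], [218.0, 239.0], [223.0, 244.0]] S [[323.0, 185.0], [321.0, 190.0], [315.0, 195.0], [311.0, 191.0], [318.0, 178.0]]
```

View pics/c4.png

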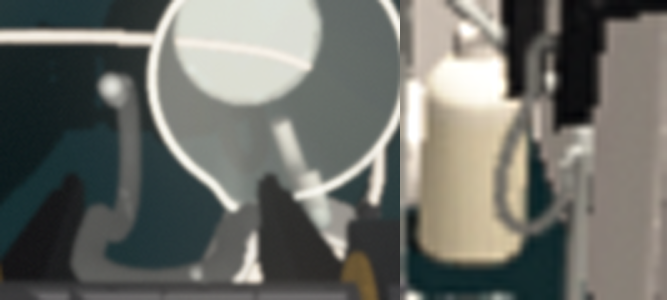

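```bash
python3 -m jog '[[-1,[0,0,-0.05],[0,0,-0.15]],[-1,[0.018,-0.038,-0.05],[0,0,-0.33]],[-1,[0.036,-0.076,-0.05],[0,0,-0.51]],[-1,[0.055,-0.115,-0.05],[0,0,-0.69]],[-1,[0.073,-0.154,-0.05],[0,0,-0.87]]]'
python3 - <<'E'
from h import *
print(to_tool([.647,.173,.385]))
s=bot.read_state();Rm=R.from_quat(s["eef_rot"]).as_matrix();print(np.degrees(np.arctan2(Rm[1,1],Rm[0,1])))
E
```

```text
t: 5.05
tool_pos: [0.6428, 0.0691, 0.3782]
eef_rot: [0.8, 0.599, -0.001, -0.001]
force: [0.4, 0.7, -0.4]
gripper_width: 0.0428
grasp_force: 30.0
[ 0.10084382 -0.02526004 -0.006818  ]
-16.3509483094435
```

```bash
python3 -m jog '[[-1,[0.034,-0.009,0],[0,0,-0.18]],[-1,[0.068,-0.018,0],[0,0,-0.36]],[-1,[0.102,-0.027,0],[0,0,-0.53]],[-1,[0.102,-0.027,0],[0,0,-0.53]],[-1,[0.102,-0.027,0],[0,0,-0.53]]]'
python3 - <<'E'
from h import *
np.save("pw4.npy",par("wrist")[2]);w=bot.capture("wrist");cv2.imwrite("pics/w5.png",w[:,:,::-1])
s=bot.read_state();print(s["tool_pos"],s["joints"].round(2))
E
```

```text
t: 5.68
tool_pos: [0.6464, 0.1729, 0.3791]
eef_rot: [0.619, 0.786, -0.001, -0.001]
force: [0.1, -0.3, -1.2]
gripper_width: 0.0426
grasp_force: 30.0
[0.64646226 0.1725094  0.37948506] [ 0.16  0.46  1.22 -0.    1.46 -0.07]
```

View pics/w5.png

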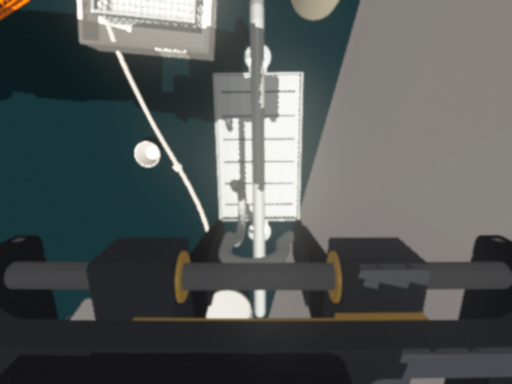

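The rail runs almost straight down the picture at u≈257–259. The hook is held below with its lower curl left of the rail, at (240,225). The crucible is at (147,153), and the tub is at the top left.

```bash
python3 - <<'E'
from h import *
im=cv2.imread("pics/w5.png");K,k1,_=par("wrist");P=(K,k1,np.load("pw4.npy"))
L=[]
for v in (8,15,22,29,36,66,140,155,225,229,300,308):
    row=im[v,240:280].mean(1)
    print(v,row[8:28].astype(int).tolist())
E
```

```text
8 [79, 105, 141, 170, 190, 203, 214, 220, 224, 224, 224, 219, 213, 203, 181, 145, 101, 71, 61, 60]
15 [80, 106, 141, 169, 189, 202, 213, 220, 224, 225, 224, 220, 214, 203, 185, 152, 109, 75, 62, 60]
22 [76, 99, 133, 160, 177, 191, 209, 225, 236, 238, 235, 229, 222, 213, 192, 156, 112, 76, 63, 60]
29 [68, 81, 96, 107, 110, 112, 116, 119, 125, 126, 122, 118, 118, 120, 123, 115, 94, 73, 62, 61]
36 [60, 74, 92, 105, 110, 113, 115, 120, 125, 126, 121, 116, 112, 110, 106, 96, 82, 69, 64, 63]
66 [185, 215, 197, 148, 117, 113, 115, 119, 124, 126, 125, 121, 134, 162, 190, 227, 251, 252, 242, 192]
140 [217, 218, 209, 180, 146, 128, 126, 127, 130, 133, 133, 132, 130, 129, 130, 147, 183, 213, 223, 224]
155 [246, 245, 241, 222, 176, 139, 128, 128, 130, 133, 134, 133, 131, 131, 131, 147, 190, 230, 243, 246]
225 [86, 119, 159, 179, 174, 169, 184, 204, 218, 230, 237, 239, 237, 229, 221, 214, 228, 248, 251, 241]
229 [115, 153, 189, 214, 218, 205, 194, 204, 218, 229, 236, 239, 236, 229, 221, 217, 236, 252, 254, 252]
300 [129, 88, 64, 58, 62, 92, 136, 175, 200, 217, 227, 233, 234, 230, 224, 212, 183, 137, 89, 63]
308 [227, 214, 180, 135, 95, 93, 131, 171, 199, 217, 227, 232, 233, 231, 225, 213, 184, 138, 89, 62]
```

```bash
python3 - <<'E'
from h import *
K,k1,_=par("wrist");P=(K,k1,np.load("pw4.npy"))
X=np.array([plane("wrist",u,v,.26,P) for u,v in [(256.5,8),(256.7,22),(257.5,140),(258,155),(259.5,300)]]);print(X.round(4))
d=X[0]-X[-1];y=np.degrees(np.arctan2(d[1],d[0]))-90;print("frame yaw",y)
a=np.polyfit(X[:,1],X[:,0],1);print(a,"rail x at y=.173:",np.polyval(a,.173))
s=bot.read_state();Rm=R.from_quat(s["eef_rot"]).as_matrix();print(s["tool_pos"],"tooly yaw",np.degrees(np.arctan2(Rm[1,1],Rm[0,1])))
t=to_tool([np.polyval(a,.173),.173,.3]);print(t)
E
```

```text
[[0.6083 0.3264 0.26  ]
 [0.6109 0.3163 0.26  ]
 [0.6343 0.2222 0.26  ]
 [0.638  0.209  0.26  ]
 [0.6757 0.0602 0.26  ]]
frame yaw 14.199533872000842
[-0.25289864  0.6907965 ] rail x at y=.173: 0.6470450295378363
[0.64646226 0.1725094  0.37948506] tooly yaw 13.56007926977572
[0.00036296 0.00080919 0.07948376]
```

```bash
python3 -m jog '[[-1,[0,0.0007,0.04],[0,0,-0.008]],[-1,[0,0.0007,0.08],[0,0,-0.008]],[-1,[0,0.0007,0.11],[0,0,-0.008]],[-1,[0,0.0007,0.127],[0,0,-0.008]],[-1,[0,0.0007,0.127],[0,0,-0.008]]]'
python3 -m jog '[[-1,[0,0,0.004],[0,0,0]],[-1,[0,0,0.006],[0,0,0]]]'
```

```text
t: 6.35
tool_pos: [0.647, 0.1728, 0.2528]
eef_rot: [0.615, 0.788, -0.001, -0.0]
force: [-0.0, -0.3, -0.0]
gripper_width: 0.0428
grasp_force: 30.0
t: 6.6
tool_pos: [0.6476, 0.1735, 0.2492]
eef_rot: [0.615, 0.789, 0.001, 0.001]
force: [-3.2, -1.2, 13.6]
gripper_width: 0.0426
grasp_force: 30.0
```

```bash
python3 -m jog '[[-1,[0,0,-0.002],[0,0,0]],[0,[0,0,-0.002],[0,0,0]],[0.3,[0,0,-0.002],[0,0,0]],[0.6,[0,0,-0.002],[0,0,0]],[1,[0,0,-0.002],[0,0,0]]]'
python3 -m jog '[[1,[0,0,0],[0,0,0]],[1,[0,0,-0.02],[0,0,0]],[1,[0,0,-0.07],[0,0,0]],[1,[0,0,-0.11],[0,0,0]],[1,[0,0,-0.11],[0,0,0]]]'
python3 - <<'E'
from h import *
np.save("pw6.npy",par("wrist")[2]);w=bot.capture("wrist");i=bot.capture("side")
cv2.imwrite("pics/w6.png",w[:,:,::-1]);cv2.imwrite("pics/s6.png",i[:,:,::-1])
a=cv2.resize(i[145:235,280:360,::-1],(400,450),interpolation=cv2.INTER_CUBIC)
b=cv2.resize(w[150:330,180:340,::-1],(400,450),interpolation=cv2.INTER_CUBIC)
cv2.imwrite("pics/c6.png",np.hstack([a,b]))
E
```

```text
t: 7.22
tool_pos: [0.6471, 0.1736, 0.2495]
eef_rot: [0.615, 0.789, -0.0, -0.0]
force: [-0.6, -0.8, -0.1]
gripper_width: 0.0721
grasp_force: 0.0
t: 7.85
tool_pos: [0.6477, 0.1737, 0.363]
eef_rot: [0.615, 0.789, 0.002, 0.002]
force: [-0.7, 1.3, -0.9]
gripper_width: 0.095
grasp_force: 0.0
```

View pics/c6.png

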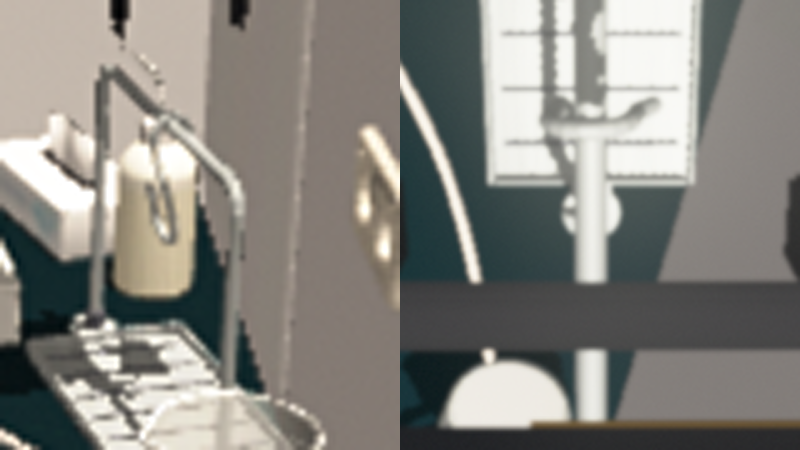

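The S-hook hangs on the rail: its crown is at crop (590,125), and the side view shows it free and nearly vertical. Next I'll look at the tub.

```bash
python3 -m jog '[[1,[0.04,-0.03,0],[0,0,-0.17]],[1,[0.08,-0.06,0],[0,0,-0.34]],[1,[0.12,-0.09,0],[0,0,-0.51]],[1,[0.15,-0.115,0],[0,0,-0.68]],[1,[0.165,-0.125,0],[0,0,-0.85]]]'
python3 - <<'E'
from h import *
print(to_tool([.39,.38,.33]))
s=bot.read_state();Rm=R.from_quat(s["eef_rot"]).as_matrix();print(np.degrees(np.arctan2(Rm[1,1],Rm[0,1])))
E
```

```text
t: 8.57
tool_pos: [0.4836, 0.3039, 0.3584]
eef_rot: [0.231, 0.973, -0.001, -0.001]
force: [0.1, -0.4, 0.6]
gripper_width: 0.095
grasp_force: 0.0
[0.11777452 0.02589437 0.028505  ]
63.26190184223053
```

```bash
python3 -m jog '[[1,[0.04,0.008,0.01],[0,0,-0.17]],[1,[0.08,0.016,0.02],[0,0,-0.34]],[1,[0.118,0.026,0.03],[0,0,-0.55]],[1,[0.118,0.026,0.03],[0,0,-0.55]],[1,[0.118,0.026,0.03],[0,0,-0.55]]]'
python3 - <<'E'
from h import *
np.save("pw7.npy",par("wrist")[2]);w=bot.capture("wrist");cv2.imwrite("pics/w7.png",w[:,:,::-1])
g=cv2.cvtColor(w,cv2.COLOR_RGB2GRAY)
m=(g>110).astype(np.uint8);m=cv2.morphologyEx(m,cv2.MORPH_OPEN,np.ones((3,3)))
n,l,st,c=cv2.connectedComponentsWithStats(m)
for i in range(1,n):
    if st[i,4]>800: print(st[i],c[i].round())
cv2.imwrite("pics/w7b.png",cv2.resize(w[:,:,::-1],(800,600),interpolation=cv2.INTER_CUBIC))
E
```

```text
t: 9.2
tool_pos: [0.3926, 0.3797, 0.3289]
eef_rot: [-0.037, 0.999, -0.0, -0.0]
force: [0.2, -0.3, -0.9]
gripper_width: 0.095
grasp_force: 0.0
[   78     0   407   255 17491] [256. 176.]
[ 359    9  153  231 9040] [472. 156.]
[376 112  97  31 871] [425. 123.]
[ 145  289   74   32 1995] [184. 305.]
[ 324  289   47   31 1083] [344. 304.]
```

View pics/w7b.png

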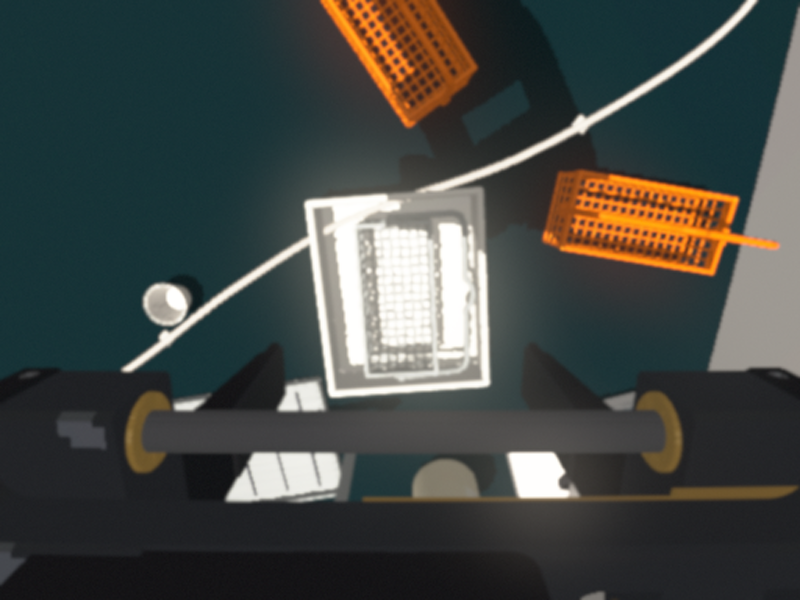

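The picture shows the tub centred at (400,290) with the steel basket inside. The basket's left rim (world −y side) runs about (360,228)–(368,378) and its right rim about (433,225)–(438,372). The bail is folded to the right at u≈470, so that is the basket's +y side, which is world +y. The orange decoys are at (405,60) and (645,225), and the crucible is at (167,303).

```bash
python3 - <<'E'
from h import *
K,k1,_=par("wrist");P=(K,k1,np.load("pw7.npy"))
f=lambda x,y,z: plane("wrist",x*.64,y*.64,z,P)[:2].round(4)
for n,x,y,z in [("L0",360,228,.064),("L1",368,378,.064),("R0",433,225,.064),("R1",438,372,.064),("tubTL",308,203,.057),("tubTR",483,190,.057),("tubBR",488,384,.057),("tubBL",332,394,.057),("bail",470,290,.047),("crucible",167,303,.03)]: print(n,f(x,y,z))
im=cv2.imread("pics/w7.png",0)
for v in (160,180,200,220): print(v,im[v,205:312].tolist())
E
```

```text
L0 [0.3632 0.337 ]
L1 [0.5086 0.3523]
R0 [0.3556 0.4024]
R1 [0.497  0.4203]
tubTL [0.3449 0.2882]
tubTR [0.3217 0.4448]
tubBR [0.5091 0.4724]
tubBL [0.532  0.3166]
bail [0.4165 0.4451]
crucible [0.4571 0.1405]
160 [143, 140, 142, 149, 157, 162, 164, 164, 169, 197, 239, 253, 254, 254, 254, 254, 254, 254, 254, 254, 254, 253, 248, 238, 212, 178, 173, 176, 172, 179, 203, 211, 189, 161, 166, 205, 238, 246, 242, 236, 244, 250, 252, 252, 249, 243, 248, 253, 254, 253, 250, 244, 250, 253, 254, 253, 250, 244, 250, 253, 254, 253, 250, 245, 250, 253, 253, 249, 233, 225, 232, 230, 212, 184, 173, 176, 214, 248, 253, 254, 254, 254, 254, 254, 254, 254, 254, 254, 254, 253, 248, 237, 227, 211, 196, 218, 238, 232, 199, 173, 177, 199, 209, 192, 162, 128, 101]
180 [232, 186, 151, 141, 141, 145, 154, 160, 163, 162, 164, 171, 214, 249, 254, 254, 254, 254, 254, 254, 254, 254, 254, 253, 247, 233, 204, 173, 166, 164, 170, 181, 179, 165, 156, 165, 209, 245, 251, 250, 248, 251, 253, 253, 251, 245, 237, 243, 248, 250, 249, 243, 239, 247, 252, 253, 251, 243, 233, 241, 249, 250, 250, 246, 239, 243, 250, 250, 240, 
[... 569 characters left out ...]
 186, 184, 202, 238, 252, 254, 254, 254, 254, 254, 254, 254, 254, 254, 254, 252, 243, 232, 223, 205, 205, 235, 248, 245, 223, 191, 201, 236, 251, 253, 250, 224]
220 [122, 200, 246, 252, 250, 230, 181, 145, 135, 137, 142, 149, 155, 156, 157, 164, 203, 245, 253, 254, 254, 254, 254, 254, 254, 254, 252, 247, 234, 203, 167, 163, 162, 160, 160, 166, 167, 159, 156, 171, 195, 210, 210, 214, 233, 245, 247, 246, 240, 226, 220, 224, 224, 219, 207, 193, 191, 201, 206, 201, 185, 171, 165, 168, 178, 186, 182, 179, 187, 190, 186, 199, 223, 229, 216, 199, 199, 211, 230, 245, 251, 253, 254, 254, 253, 253, 253, 253, 253, 253, 251, 242, 229, 224, 218, 223, 246, 253, 252, 243, 210, 181, 198, 237, 251, 252, 246]
```

```bash
python3 -m jog '[[-0.45,[-0.041,-0.0395,0.02],[0,0,-0.052]],[-0.45,[-0.041,-0.0395,0.07],[0,0,-0.052]],[-0.45,[-0.041,-0.0395,0.12],[0,0,-0.052]],[-0.45,[-0.041,-0.0395,0.17],[0,0,-0.052]],[-0.45,[-0.041,-0.0395,0.17],[0,0,-0.052]]]'
python3 - <<'E'
from h import *
print(to_tool([.4345,.3435,.055]))
E
```

```text
t: 9.88
tool_pos: [0.4359, 0.3422, 0.157]
eef_rot: [-0.063, 0.998, -0.002, -0.003]
force: [0.3, -0.4, 0.4]
gripper_width: 0.0504
grasp_force: 0.0
[0.00064577 0.00176268 0.10200939]
```

```bash
python3 -m jog '[[-0.45,[0,0,0.03],[0,0,0]],[-0.45,[0,0,0.05],[0,0,0]],[-0.45,[0,0,0.06],[0,0,0]],[-0.45,[0,0,0.06],[0,0,0]]]'
python3 - <<'E'
from h import *
print(to_tool([.4345,.3435,.055]))
E
```

```text
t: 10.38
tool_pos: [0.4369, 0.3437, 0.1004]
eef_rot: [-0.064, 0.998, 0.0, 0.0]
force: [0.1, 1.6, -0.1]
gripper_width: 0.0267
grasp_force: 0.0
[2.44140478e-03 8.77910246e-05 4.54262811e-02]
```

```bash
python3 -m jog '[[-0.45,[0.001,0,0.025],[0,0,0]],[-0.45,[0.001,0,0.044],[0,0,0]],[-0.45,[0.001,0,0.044],[0,0,0]],[-1,[0.001,0,0.044],[0,0,0]],[-1,[0.001,0,0.044],[0,0,0]]]'
python3 -m jog '[[-1,[0,0,0],[0,0,0]],[-1,[0,0,0],[0,0,0]],[-1,[0,0,0],[0,0,0]],[-1,[0,0,0],[0,0,0]]]'
```

```text
t: 11.0
tool_pos: [0.4357, 0.3438, 0.0566]
eef_rot: [-0.064, 0.998, 0.0, 0.001]
force: [-0.3, 0.3, 0.2]
gripper_width: 0.0116
grasp_force: 0.0
t: 11.5
tool_pos: [0.4355, 0.3436, 0.0563]
eef_rot: [-0.064, 0.998, 0.0, 0.0]
force: [-0.7, -0.4, 7.5]
gripper_width: 0.0039
grasp_force: 30.0
```

```bash
python3 -m jog '[[-1,[0,0,-0.02],[0,0,0]],[-1,[0,0,-0.05],[0,0,0]],[-1,[0,0,-0.09],[0,0,0]],[-1,[0,0,-0.13],[0,0,0]],[-1,[0,0,-0.13],[0,0,0]]]'
python3 -m jog '[[-1,[0,0,0],[0,0,0]],[-1,[0,0,0],[0,0,0]]]'
python3 - <<'E'
from h import *
import numpy as np
b=14.2; r=np.radians(b)
wall=np.array([.52,-.03])-.034*np.array([-np.sin(r),np.cos(r)]);print(wall)
print(to_tool([*wall,.187]))
E
```

```text
t: 12.12
tool_pos: [0.436, 0.344, 0.1882]
eef_rot: [-0.064, 0.998, 0.001, 0.002]
force: [-0.0, -0.6, -2.5]
gripper_width: 0.0038
grasp_force: 30.0
t: 12.38
tool_pos: [0.4348, 0.3432, 0.1842]
eef_rot: [-0.064, 0.998, -0.001, -0.001]
force: [0.2, -1.6, -1.2]
gripper_width: 0.0038
grasp_force: 30.0
[ 0.52834045 -0.06296114]
[-0.04081533 -0.41481509 -0.00240459]
```

```bash
python3 -m jog '[[-1,[-0.003,-0.03,0],[0,0,0]],[-1,[-0.008,-0.075,0],[0,0,-0.03]],[-1,[-0.013,-0.125,0],[0,0,-0.06]],[-1,[-0.018,-0.175,0],[0,0,-0.09]],[-1,[-0.022,-0.22,0],[0,0,-0.122]]]'
python3 - <<'E'
from h import *
print(to_tool([.5283,-.063,.187]))
E
```

```text
t: 13.0
tool_pos: [0.4852, 0.1265, 0.1846]
eef_rot: [-0.125, 0.992, -0.0, -0.001]
force: [0.5, -0.7, -1.4]
gripper_width: 0.004
grasp_force: 30.0
[ 0.00529516 -0.19423429 -0.00238548]
```

```bash
python3 -m jog '[[-1,[0.002,-0.05,0],[0,0,0]],[-1,[0.004,-0.1,0],[0,0,0]],[-1,[0.005,-0.15,0],[0,0,0]],[-1,[0.005,-0.18,0],[0,0,0]],[-1,[0.005,-0.194,0],[0,0,0]]]'
python3 -m jog '[[-1,[0,0,0.04],[0,0,0]],[-1,[0,0,0.08],[0,0,0]],[-1,[0,0,0.11],[0,0,0]],[-1,[0,0,0.122],[0,0,0]],[-1,[0,0,0.122],[0,0,0]]]'
python3 - <<'E'
from h import *
s=bot.read_state();print(s["tool_pos"],s["force"])
E
```

```text
t: 13.62
tool_pos: [0.5284, -0.0624, 0.1846]
eef_rot: [-0.124, 0.992, 0.0, -0.001]
force: [-0.1, 0.6, -1.0]
gripper_width: 0.004
grasp_force: 30.0
t: 14.25
tool_pos: [0.5283, -0.0606, 0.0632]
eef_rot: [-0.125, 0.992, 0.0, -0.001]
force: [0.9, -0.1, -1.5]
gripper_width: 0.0042
grasp_force: 30.0
[ 0.52828204 -0.0606028   0.06321408] [ 0.88072589 -0.05961287 -1.54838932]
```

```bash
python3 -m jog '[[-1,[0,0,0.005],[0,0,0]],[-1,[0,0,0.009],[0,0,0]],[-1,[0,0,0.0105],[0,0,0]],[-1,[0,0,0.0105],[0,0,0]]]'
```

```text
t: 14.75
tool_pos: [0.5285, -0.0611, 0.0532]
eef_rot: [-0.125, 0.992, -0.0, 0.0]
force: [0.9, 0.5, -1.2]
gripper_width: 0.0037
grasp_force: 30.0
```

Still about 1 mm above the bench.

```bash
python3 -m jog '[[-1,[0,0,0.0015],[0,0,0]],[-1,[0,0,0.0025],[0,0,0]],[-1,[0,0,0.0025],[0,0,0]]]'
```

```text
t: 15.12
tool_pos: [0.5286, -0.0611, 0.0523]
eef_rot: [-0.125, 0.992, -0.0, 0.001]
force: [-7.0, -0.0, 20.5]
gripper_width: 0.0036
grasp_force: 30.0
```

Contact. I'll release by opening only a little, then rise.

```bash
python3 -m jog '[[-1,[0,0,-0.0015],[0,0,0]],[-0.45,[0,0,-0.0015],[0,0,0]],[-0.45,[0,0,-0.0015],[0,0,0]],[-0.45,[0,0,-0.0015],[0,0,0]],[-0.45,[0,0,-0.0015],[0,0,0]]]'
python3 -m jog '[[-0.45,[0,0,-0.03],[0,0,0]],[-0.45,[0,0,-0.07],[0,0,0]],[-0.45,[0.02,0.03,-0.12],[0,0,0]],[-0.45,[0.04,0.06,-0.17],[0,0,0]],[-0.45,[0.06,0.06,-0.2],[0,0,0]]]'
python3 - <<'E'
from h import *
np.save("pw8.npy",par("wrist")[2]);w=bot.capture("wrist");cv2.imwrite("pics/w8.png",w[:,:,::-1])
s=bot.read_state();print(s["tool_pos"])
P=par("wrist")
b=np.radians(14.2);c=np.array([.52,-.03]);Rb=np.array([[np.cos(b),-np.sin(b)],[np.sin(b),np.cos(b)]])
for nm,p in dict(bailc=(0,.067,.04),bailL=(-.065,.067,.04),bailR=(.065,.067,.04),rimLL=(-.075,-.036,.06),rimLR=(.075,-.036,.06),rimRL=(-.075,.036,.06),rimRR=(.075,.036,.06)).items():
    print(nm,proj("wrist",[*(c+Rb@p[:2]),p[2]],P).round(0).tolist())
E
```

```text
t: 15.75
tool_pos: [0.5284, -0.061, 0.052]
eef_rot: [-0.125, 0.992, -0.0, -0.0]
force: [-0.1, 0.9, 0.5]
gripper_width: 0.026
grasp_force: 0.0
t: 16.38
tool_pos: [0.4545, -0.0166, 0.2543]
eef_rot: [-0.126, 0.992, -0.0, 0.001]
force: [-0.7, -1.8, 0.4]
gripper_width: 0.0262
grasp_force: 0.0
[ 0.45379107 -0.01737696  0.25693115]
bailc [[288.0, 220.0]]
bailL [[290.0, 172.0]]
bailR [[287.0, 264.0]]
rimLL [[206.0, 166.0]]
rimLR [[211.0, 277.0]]
rimRL [[266.0, 166.0]]
rimRR [[264.0, 278.0]]
```

```bash
python3 - <<'E'
from h import *
im=cv2.imread("pics/w8.png",0)
for v in range(150,256,8): print(v,im[v,196:308:2].tolist())
E
```

```text
150 [40, 39, 38, 40, 39, 41, 40, 41, 41, 41, 41, 42, 42, 42, 42, 42, 42, 43, 43, 42, 44, 43, 43, 43, 37, 33, 33, 32, 31, 29, 32, 32, 31, 30, 31, 31, 31, 28, 30, 30, 28, 28, 28, 29, 27, 26, 26, 27, 25, 25, 26, 25, 25, 26, 25, 25]
158 [40, 41, 41, 42, 40, 42, 42, 43, 54, 79, 68, 60, 58, 58, 61, 66, 60, 60, 80, 102, 101, 86, 72, 65, 65, 65, 66, 68, 67, 67, 68, 69, 70, 71, 71, 70, 72, 75, 75, 76, 74, 75, 80, 77, 63, 50, 36, 29, 28, 28, 26, 27, 26, 26, 26, 26]
166 [42, 42, 41, 43, 98, 198, 201, 193, 192, 192, 191, 191, 192, 194, 195, 195, 181, 188, 194, 196, 180, 117, 92, 92, 94, 93, 96, 95, 94, 94, 94, 94, 93, 94, 85, 50, 37, 38, 37, 43, 45, 44, 44, 42, 38, 62, 85, 81, 46, 30, 30, 31, 29, 34, 39, 40]
174 [42, 43, 42, 42, 68, 172, 173, 143, 158, 128, 87, 90, 109, 85, 95, 150, 175, 156, 154, 174, 163, 150, 162, 177, 151, 150, 176, 158, 148, 162, 177, 149, 145, 119, 89, 54, 42, 38, 37, 44, 48, 46, 47, 46, 46, 58, 85, 84, 51, 38, 43, 43, 42, 41, 41, 41]
182 [42, 43, 42, 44, 59, 166, 187, 138, 161, 137, 91, 60, 69, 74, 71, 114, 159, 127, 113, 145, 144, 112, 124, 149, 117, 113, 163, 135, 108, 
[... 1644 characters left out ...]
6, 71, 95, 100, 139, 126, 65, 30, 29, 32, 32, 32, 33, 38, 38, 80, 144, 152, 179, 161, 150, 166, 171, 150, 164, 178, 150, 153, 188, 156, 57, 41, 41, 43, 48, 49, 47, 42, 40, 39, 36, 36, 34, 34, 34, 34, 34, 42, 43, 41, 38]
246 [29, 31, 30, 30, 30, 30, 31, 31, 31, 28, 25, 29, 27, 27, 29, 30, 30, 33, 36, 34, 51, 95, 112, 166, 136, 110, 137, 151, 107, 132, 159, 110, 120, 183, 154, 53, 40, 38, 41, 47, 48, 45, 38, 37, 38, 37, 36, 33, 34, 32, 32, 30, 32, 33, 35, 37]
254 [28, 30, 30, 29, 28, 36, 65, 77, 75, 58, 28, 24, 26, 26, 25, 28, 32, 33, 32, 33, 39, 51, 52, 76, 68, 51, 65, 70, 54, 67, 87, 98, 120, 178, 188, 183, 199, 212, 219, 219, 215, 181, 80, 37, 36, 36, 37, 33, 32, 31, 32, 29, 34, 64, 76, 77]
```

```bash
cat >> h.py <<'E'
def wp(c,yaw,x,th,al,be=0,ahead=.007,back=0,r=.068,bxyz=None,s=None):
    """pose: bar point at basket x, bail angle th, tool tilt al about x, be about y; -> shift, rotvec from state"""
    s=s or bot.read_state();R0=R.from_quat(s["eef_rot"]);B=R.from_euler("z",yaw)
    p=np.array(bxyz) if bxyz is not None else np.array([*c,0])+B.apply([x,r*np.sin(th),.052+r*np.cos(th)])
    D=R.from_matrix(np.array([[-1,0,0],[0,1,0],[0,0,-1.]]))
    Rt=B*D*R.from_euler("XY",[al,be])
    t=p-Rt.apply([0,0,ahead+back])
    return R0.inv().apply(t-np.array(s["tool_pos"])).round(4).tolist(),(R0.inv()*Rt).as_rotvec().round(3).tolist(),t.round(3)
E
python3 -m jog '[[-0.72,[0,0,0],[0,0,0]],[-0.72,[0,0,0],[0,0,0]]]'
python3 - <<'E'
from h import *
K,k1,_=par("wrist");P=(K,k1,np.load("pw8.npy"))
y=np.radians(14.3)
for u,v in [(288.5,182),(287.8,206),(292.5,218)]:
    p=plane("wrist",u,v,.04,P)[:2]-[.5175,-.0305]; print(R.from_euler("z",-y).apply([*p,0]).round(4))
c=(.5175,-.0305)
print(wp(c,y,-.059,1.75,.61,back=.06));print(wp(c,y,-.059,1.75,.61))
E
```

```text
t: 16.68
tool_pos: [0.4556, -0.0178, 0.251]
eef_rot: [-0.125, 0.992, 0.0, -0.001]
force: [-0.1, -0.9, -0.4]
gripper_width: 0.0148
grasp_force: 0.0
[-0.049   0.0665  0.    ]
[-0.017   0.0666  0.    ]
[-0.0004  0.0733  0.    ]
([0.0019, 0.0777, 0.1562], [0.611, -0.001, 0.001], array([0.434, 0.057, 0.095]))
([0.0019, 0.0433, 0.2054], [0.611, -0.001, 0.001], array([0.443, 0.024, 0.046]))
```

```bash
python3 -m jog '[[-0.66,[0.002,0.05,0.03],[0.18,0,0]],[-0.66,[0.002,0.078,0.06],[0.36,0,0]],[-0.66,[0.002,0.078,0.1],[0.54,0,0]],[-0.66,[0.002,0.078,0.14],[0.611,0,0]],[-0.66,[0.002,0.078,0.156],[0.611,0,0]]]'
python3 -m jog '[[-0.66,[0,0,0],[0,0,0]],[-0.66,[0,0,0],[0,0,0]]]'
python3 - <<'E'
from h import *
c=(.5175,-.0305);y=np.radians(14.3)
print(wp(c,y,-.059,1.75,.61,back=.06));print(wp(c,y,-.059,1.75,.61));print(bot.read_state()["joints"].round(2))
E
```

```text
t: 17.3
tool_pos: [0.4342, 0.0581, 0.0936]
eef_rot: [-0.12, 0.946, -0.299, 0.038]
force: [0.7, -0.0, 0.0]
gripper_width: 0.0161
grasp_force: 0.0
t: 17.55
tool_pos: [0.4344, 0.0572, 0.0963]
eef_rot: [-0.119, 0.946, -0.298, 0.037]
force: [-0.2, -0.1, -0.1]
gripper_width: 0.0164
grasp_force: 0.0
([0.0001, 0.0007, 0.0014], [0.001, -0.001, 0.002], array([0.434, 0.057, 0.095]))
([0.0001, 0.0007, 0.0614], [0.001, -0.001, 0.002], array([0.443, 0.024, 0.046]))
[ 0.31  0.55  2.16 -0.99  0.75 -0.66]
```

```bash
python3 -m jog '[[-0.66,[0,0.0007,0.02],[0,0,0]],[-0.66,[0,0.0007,0.04],[0,0,0]],[-0.66,[0,0.0007,0.055],[0,0,0]],[-0.66,[0,0.0007,0.061],[0,0,0]],[-0.66,[0,0.0007,0.061],[0,0,0]]]'
python3 - <<'E'
from h import *
c=(.5175,-.0305);y=np.radians(14.3)
im=bot.capture("wrist");cv2.imwrite("pics/w9.png",im[:,:,::-1])
print(bot.read_state()["joints"].round(2))
P=par("wrist");B=R.from_euler("z",y)
print(proj("wrist",[np.array([*c,0])+B.apply(q) for q in [(-.03,.067,.04),(0,.075,.039),(.05,.067,.04)]],P))
for th,al in [(1.6,.61),(1.4,.55),(1.2,.5),(1.0,.43),(.8,.36)]: print(th,wp(c,y,-.059,th,al))
E
```

```text
t: 18.18
tool_pos: [0.4466, 0.0294, 0.0525]
eef_rot: [-0.117, 0.947, -0.297, 0.032]
force: [-0.4, 1.2, 0.0]
gripper_width: 0.0162
grasp_force: 0.0
[ 0.24  0.65  2.17 -1.13  0.68 -0.54]
[[257.90753808 273.82054512]
 [268.90342463 318.36647274]
 [257.84698032 375.54735204]]
1.6 ([0.0049, -0.005, -0.0005], [0.004, -0.011, -0.0], array([0.443, 0.025, 0.056]))
1.4 ([0.005, -0.0139, -0.0111], [-0.056, -0.011, -0.0], array([0.443, 0.023, 0.07 ]))
1.2 ([0.0051, -0.0247, -0.0197], [-0.106, -0.011, -0.001], array([0.444, 0.02 , 0.083]))
1.0 ([0.0052, -0.0372, -0.0261], [-0.176, -0.01, -0.001], array([0.445, 0.013, 0.095]))
0.8 ([0.0052, -0.0506, -0.0299], [-0.246, -0.01, -0.001], array([0.448, 0.005, 0.106]))
```

```bash
python3 -m jog '[[-0.66,[0,0,0],[-0.06,0,0]],[-0.66,[0,0,0],[-0.11,0,0]],[-0.66,[0,0,0],[-0.11,0,0]]]'
python3 - <<'E'
from h import *
c=(.5175,-.0305);y=np.radians(14.3)
print(bot.read_state()["joints"].round(2))
for th,al in [(1.75,.5),(1.6,.5),(1.4,.5)]: print(th,wp(c,y,-.059,th,al))
E
```

```text
t: 18.6
tool_pos: [0.4463, 0.0294, 0.0526]
eef_rot: [-0.119, 0.962, -0.244, 0.026]
force: [-0.3, -0.3, -0.2]
gripper_width: 0.0165
grasp_force: 0.0
[ 0.19  0.61  2.18 -1.03  0.59 -0.69]
1.75 ([0.0047, -0.0016, 0.0083], [0.003, -0.01, -0.002], array([0.443, 0.023, 0.046]))
1.6 ([0.0048, -0.0055, -0.0011], [0.003, -0.01, -0.002], array([0.443, 0.024, 0.056]))
1.4 ([0.0049, -0.0128, -0.0125], [0.003, -0.01, -0.002], array([0.443, 0.023, 0.07 ]))
```

```bash
python3 -m jog '[[-0.66,[0.002,-0.0016,0.004],[0,0,0]],[-0.66,[0.003,-0.0016,0.009],[0,0,0]],[-0.66,[0.003,-0.0016,0.009],[0,0,0]]]'
python3 - <<'E'
from h import *
c=(.5175,-.0305);y=np.radians(14.3)
print(bot.read_state()["joints"].round(2))
for th,al in [(1.75,.5),(1.6,.5),(1.45,.5),(1.3,.5),(1.15,.48),(1.0,.46)]: print(th,wp(c,y,-.057,th,al))
im=bot.capture("wrist");cv2.imwrite("pics/w10.png",im[:,:,::-1]);np.save("pw10.npy",par("wrist")[2])
E
```

```text
t: 18.98
tool_pos: [0.4442, 0.0231, 0.0442]
eef_rot: [-0.119, 0.962, -0.245, 0.025]
force: [0.6, -0.5, -0.1]
gripper_width: 0.0161
grasp_force: 0.0
[ 0.18  0.63  2.19 -1.07  0.57 -0.65]
1.75 ([-0.0008, -0.0007, -0.0017], [0.003, -0.012, -0.0], array([0.445, 0.024, 0.046]))
1.6 ([-0.0006, -0.0046, -0.0111], [0.003, -0.012, -0.0], array([0.445, 0.025, 0.056]))
1.45 ([-0.0005, -0.0098, -0.0198], [0.003, -0.012, -0.0], array([0.445, 0.024, 0.066]))
1.3 ([-0.0004, -0.0163, -0.0277], [0.003, -0.012, -0.0], array([0.445, 0.022, 0.076]))
1.15 ([-0.0004, -0.0241, -0.0344], [-0.017, -0.012, -0.0], array([0.446, 0.019, 0.086]))
1.0 ([-0.0003, -0.0328, -0.04], [-0.037, -0.012, -0.0], array([0.447, 0.014, 0.095]))
```

```bash
python3 -m jog '[[-0.8,[0,0,0],[0,0,0]],[-0.8,[0,-0.002,-0.006],[0,0,0]],[-0.8,[0,-0.0046,-0.011],[0,0,0]],[-0.8,[0,-0.007,-0.0155],[0,0,0]],[-0.8,[0,-0.0098,-0.0198],[0,0,0]]]'
python3 - <<'E'
from h import *
c=(.5175,-.0305);y=np.radians(14.3)
im=bot.capture("wrist");cv2.imwrite("pics/w11.png",im[:,:,::-1]);np.save("pw11.npy",par("wrist")[2])
P=par("wrist");B=R.from_euler("z",y)
for th in (1.75,1.45): print(th,proj("wrist",[np.array([*c,0])+B.apply((x,.068*np.sin(th),.052+.068*np.cos(th))) for x in (-.04,-.025,.03,.06)],P).round().tolist())
for th,al in [(1.45,.5),(1.3,.5),(1.15,.48),(1.0,.46),(.85,.42),(.7,.37)]: print(th,wp(c,y,-.057,th,al))
g=im.mean(2).astype(int)
for v in range(240,262,4): print(v,g[v,225:320:2].tolist())
E
```

```text
t: 19.65
tool_pos: [0.4445, 0.0241, 0.0673]
eef_rot: [-0.119, 0.962, -0.244, 0.025]
force: [-1.6, 0.5, -0.4]
gripper_width: 0.0096
grasp_force: 0.4
1.75 [[273.0, 256.0], [273.0, 276.0], [272.0, 344.0], [271.0, 377.0]]
1.45 [[260.0, 269.0], [260.0, 291.0], [259.0, 364.0], [259.0, 399.0]]
1.45 ([-0.0001, 0.0007, 0.0012], [0.004, -0.01, -0.001], array([0.445, 0.024, 0.066]))
1.3 ([-0.0, -0.0058, -0.0066], [0.004, -0.01, -0.001], array([0.445, 0.022, 0.076]))
1.15 ([0.0, -0.0136, -0.0134], [-0.016, -0.01, -0.001], array([0.446, 0.019, 0.086]))
1.0 ([0.0001, -0.0222, -0.019], [-0.036, -0.01, -0.001], array([0.447, 0.014, 0.095]))
0.85 ([0.0001, -0.0318, -0.0232], [-0.076, -0.01, -0.002], array([0.449, 0.008, 0.103]))
0.7 ([0.0001, -0.0419, -0.0259], [-0.126, -0.01, -0.002], array([0.451, 0.   , 0.111]))
240 [48, 47, 48, 48, 47, 47, 46, 42, 39, 40, 40, 44, 51, 100, 127, 136, 113, 108, 110, 109, 97, 54, 39, 36, 35, 34, 38, 42, 43, 43, 42, 42, 40, 40, 40, 38, 40, 39, 39, 37, 38, 38, 37, 37, 37, 37, 37, 36]
244 [45, 46, 47, 47, 47, 47, 47, 40, 38, 39, 38, 43, 48, 62, 130, 209, 133, 107, 109, 
[... 234 characters left out ...]
3, 51, 43, 42, 42, 40, 41, 41, 40, 40, 39, 40, 39, 39, 38, 39, 38, 36, 36, 37, 38, 37]
252 [44, 44, 44, 44, 46, 48, 72, 78, 53, 36, 39, 41, 49, 85, 126, 173, 127, 107, 109, 108, 96, 52, 40, 37, 38, 74, 91, 75, 47, 41, 41, 42, 39, 40, 40, 39, 39, 39, 39, 40, 39, 39, 38, 37, 38, 37, 36, 37]
256 [43, 43, 43, 44, 44, 56, 85, 88, 65, 38, 41, 41, 51, 72, 130, 210, 136, 108, 109, 107, 90, 49, 40, 39, 39, 93, 129, 103, 59, 41, 41, 41, 41, 40, 40, 40, 40, 40, 38, 39, 37, 39, 38, 39, 37, 38, 38, 37]
260 [43, 42, 43, 42, 43, 59, 90, 89, 68, 39, 41, 41, 81, 166, 179, 155, 115, 107, 108, 107, 97, 54, 41, 39, 39, 91, 141, 125, 73, 44, 42, 41, 41, 40, 40, 40, 39, 39, 40, 39, 38, 38, 38, 38, 38, 38, 37, 36]
```

```bash
python3 - <<'E'
from h import *
c=(.5175,-.0305);y=np.radians(14.3);B=R.from_euler("z",y);K,k1,_=par("wrist")
for n in ("10","11"):
    g=cv2.imread(f"pics/w{n}.png",0);P=(K,k1,np.load(f"pw{n}.npy"))
    for th in (1.75,1.45): print(n,th,proj("wrist",[np.array([*c,0])+B.apply((x,.068*np.sin(th),.052+.068*np.cos(th))) for x in (-.079,-.06,-.04)],P).round().tolist())
    print("leg hinge",proj("wrist",[np.array([*c,0])+B.apply(q) for q in [(-.079,0,.052),(-.075,.036,.06)]],P).round().tolist())
    for v in range(200,290,4): print(v,''.join(" .:-=+*#%@"[min(9,int(k)//25)] for k in g[v,200:320:2]))
E
```

```text
10 1.75 [[257.0, 210.0], [257.0, 241.0], [257.0, 272.0]]
10 1.45 [[239.0, 220.0], [240.0, 255.0], [240.0, 289.0]]
leg hinge [[156.0, 200.0], [191.0, 218.0]]
200 @@@@%@@@@#@@@@%%@@@@%%%+---------===--::::::::::::::::::::::
204 @@@@@@@@@@@@@@@%@%##@@@*---------===--::::::::::::::::::::::
208 @@@@@@@@@@@@%%%%%%%%%%%#*+=------===--::::::::::::::::::::::
212 @@@@@@@@@@@@@%%%%%%%%%%%%%%#*=--====--::::::::::::::::::::::
216 %%##%@@*+@@@*++%@@%#%@@%%%%%%#=--===-:::::::::::::::::::::::
220 %%%@@@@@@@@@%*#%@@+=+@@*+#%%%%#=====--::::::::::::::::::::::
224 %%%*+@@%+%@%##@@@@@+--++-=*%%%%*===---::::::::::::::::::::::
228 %%%#*#@%#@@@#==+*=----++--+#%%%#*==---::::::::::::::::::::::
232 %%%%#%@@@@@@@%+=------=+--=*#%%#*==---::::::::::::::::::::::
236 ####+#@%=%@@%#+-------+*---*%%%#*==---::::::::::::::::::::::
240 ---===========--------=*--=*#%%#*===---:::::--------------::
244 ---------==-----------=+---*#%%#*==----:::::=---------------
248 ----------------------=+--=*#%%#*==----:::::==--------------
252 ------------=**=------=+---*#%%#*==----:::-*#*=-------------
256 ------------+##*------+*---*#
[... 1503 characters left out ...]
...............=##*====-.....:....................
252 ..................:-:....:=**====-...:--:...................
256 ..................---....:-##====:...:++-...................
260 ..................-=-:...+#*+====-...:+*=:..................
264 ::::::::::::::::::---:::::::::::::::::=*+:::................
268 ::::::::::::::::::---:::::::::::::::::=*+-::................
272 ::::::::::::::::::-=-:::::::::::::::::-=-::.................
276 ::::::::::::::::::=--:::::::::::::::::-=-:..................
280 :::::::::::::::::-=--:::::::::::::::::-==:..................
284 ::::::::::::::::::=--:::::::::::::::::-==:..................
288 :::::::::::::::..:==-:::::::----::::::-=-:..................
```

```bash
python3 -m jog '[[-0.8,[0,-0.0058,-0.0066],[0,0,0]],[-0.8,[0,-0.0136,-0.0134],[-0.016,0,0]],[-0.8,[0,-0.0222,-0.019],[-0.036,0,0]],[-0.8,[0,-0.0318,-0.0232],[-0.076,0,0]],[-0.8,[0,-0.0419,-0.0259],[-0.126,0,0]]]'
python3 - <<'E'
from h import *
c=(.5175,-.0305);y=np.radians(14.3);B=R.from_euler("z",y)
for th,al in [(.7,.37),(.55,.3),(.4,.22),(.25,.14),(.1,.05),(0,0)]: print(th,wp(c,y,-.058,th,al))
P=par("wrist");im=bot.capture("wrist");g=im.mean(2)
for th in (1.75,.7): print(th,proj("wrist",[np.array([*c,0])+B.apply((x,.068*np.sin(th),.052+.068*np.cos(th))) for x in (-.079,-.065,-.05)],P).round().tolist())
for v in range(180,270,5): print(v,''.join(" .:-=+*#%@"[min(9,int(k)//25)] for k in g[v,200:320:2]))
E
```

```text
t: 20.32
tool_pos: [0.4509, 0.0003, 0.1102]
eef_rot: [-0.121, 0.976, -0.183, 0.018]
force: [0.0, 0.5, -0.6]
gripper_width: 0.0097
grasp_force: 0.1
0.7 ([0.0011, -0.0, -0.0003], [0.001, -0.01, -0.002], array([0.45 , 0.   , 0.111]))
0.55 ([0.0011, -0.0104, -0.0029], [-0.069, -0.01, -0.002], array([ 0.452, -0.008,  0.117]))
0.4 ([0.0011, -0.0211, -0.0039], [-0.149, -0.01, -0.002], array([ 0.454, -0.018,  0.121]))
0.25 ([0.0011, -0.0318, -0.0033], [-0.229, -0.01, -0.003], array([ 0.457, -0.028,  0.125]))
0.1 ([0.0011, -0.0424, -0.0012], [-0.319, -0.01, -0.003], array([ 0.46 , -0.038,  0.127]))
0 ([0.001, -0.0492, 0.001], [-0.369, -0.01, -0.003], array([ 0.461, -0.045,  0.127]))
1.75 [[319.0, 188.0], [318.0, 206.0], [317.0, 225.0]]
0.7 [[259.0, 208.0], [259.0, 231.0], [259.0, 255.0]]
180 ......::-===---=---=-::-::::::::.....................   .   
185 :----==---+##+=-+++==+*+===+*+==+**+==+**+=-........... .   
190 ----------=*#***++=---=**+-=**=-=*+=-==-==#*:............  .
195 %%%%%%%%%%%%%#####*=------------------=*#++=:............   
200 :=+:.=*--=+=====**#*=---------------:---==#+:.
[... 159 characters left out ...]
#-..-:..=+:.:*-::---------===**++=:...............
220 --+=:.++-=*=:----+*#*+::-===--=---:..---==#+:...............
225 .:++--=+:=*=..::..=*:......:=----:...:-+#*+=:...............
230 --=+:.-+--*+:::-:==:.....-++=----:......==#+:...............
235 ..-*-:-+-:++--:-:..........-=----:.......=+=................
240 .........................-**+----:..........................
245 ...........................:=----:..........................
250 .........................-+*+----:..........................
255 ..................:::......:-----:....:::...................
260 ..................:-:....:-==----:....:-:...................
265 ..................:-:::::::::::::::::::-:...................
```

```bash
python3 -m jog '[[-0.8,[0.001,-0.0104,-0.0029],[-0.069,0,0]],[-0.8,[0.001,-0.0211,-0.0039],[-0.149,0,0]],[-0.8,[0.001,-0.0318,-0.0033],[-0.229,0,0]],[-0.8,[0.001,-0.0424,-0.0012],[-0.319,0,0]],[-0.8,[0.001,-0.0492,0.001],[-0.369,0,0]]]'
python3 - <<'E'
from h import *
c=(.5175,-.0305);y=np.radians(14.3);B=R.from_euler("z",y)
for be in (0,-.1,-.2): print(be,wp(c,y,-.059,0,0,be=be,ahead=.003))
P=par("wrist");im=bot.capture("wrist");g=im.mean(2)
for th in (1.75,0): print(th,proj("wrist",[np.array([*c,0])+B.apply((x,.068*np.sin(th),.052+.068*np.cos(th))) for x in (-.079,-.065,-.05)],P).round().tolist())
print(proj("wrist",[np.array([*c,0])+B.apply(q) for q in [(-.075,.036,.06),(-.075,-.036,.06)]],P).round().tolist())
for v in range(150,270,5): print(v,''.join(" .:-=+*#%@"[min(9,int(k)//25)] for k in g[v,200:320:2]))
E
```

```text
t: 21.0
tool_pos: [0.4613, -0.0454, 0.1268]
eef_rot: [-0.121, 0.993, -0.0, -0.005]
force: [1.1, 0.4, -0.5]
gripper_width: 0.0094
grasp_force: 0.0
0 ([0.0008, 0.0005, 0.0038], [0.0, -0.009, -0.007], array([ 0.46 , -0.045,  0.123]))
-0.1 ([0.0011, 0.0005, 0.0038], [0.0, -0.109, -0.007], array([ 0.46 , -0.045,  0.123]))
-0.2 ([0.0014, 0.0005, 0.0039], [-0.0, -0.209, -0.007], array([ 0.46 , -0.045,  0.123]))
1.75 [[340.0, 181.0], [339.0, 197.0], [338.0, 214.0]]
0 [[261.0, 210.0], [261.0, 233.0], [261.0, 257.0]]
[[307.0, 191.0], [213.0, 192.0]]
150 ........                                                    
155 .........                                                   
160 .........         .                                         
165 .........            . ... .   .     .   ..                 
170 .........        . . .  . . .  .. ... .                     
175 .........    ........ ..  . .... .... ... . ...             
180 .................::::::::::::::::::::---:-----:... .        
185 .........:-------------------------------------:. ..  .  .  
190 .......:----------------------
[... 305 characters left out ...]
++-..:-...=*:.:++:----:.:*+..:*+..-*=---:.........
220 .....:---=+*=:-----=**:.+##+----=*=:-+**#*---++---:.........
225 .....:---++*=...-:..:-...=*------......:*+..:+++--:.........
230 .....:==-+*+=--==-:......+#*=----:.....:**=-:=*=*#=.........
235 .....-#%+=+++...::.......=*------:.......:..:-++#%+.........
240 .........................=#+-----:..........................
245 .........................-*=-----:..........................
250 .........................:*=-----:..........................
255 ..................:::....-*+=----:....:::...................
260 ..................:::....:*+:----:....:-:...................
265 ..................:::::::::::::::::::::-:...................
```

```bash
python3 -m jog '[[-0.8,[0.001,0.0005,0.002],[0,-0.1,-0.007]],[-0.8,[0.0014,0.0005,0.0039],[0,-0.2,-0.007]],[-1,[0.0014,0.0005,0.0039],[0,-0.2,-0.007]],[-1,[0.0014,0.0005,0.0039],[0,-0.2,-0.007]],[-1,[0.0014,0.0005,0.0039],[0,-0.2,-0.007]]]'
python3 -m jog '[[-1,[0,0,0],[0,0,0]],[-1,[0,0,0],[0,0,0]]]'
```

```text
t: 21.68
tool_pos: [0.46, -0.0443, 0.1226]
eef_rot: [-0.125, 0.988, 0.011, 0.094]
force: [-0.6, 0.3, 0.2]
gripper_width: 0.0048
grasp_force: 30.0
t: 21.92
tool_pos: [0.4598, -0.0445, 0.1225]
eef_rot: [-0.125, 0.988, 0.011, 0.094]
force: [-0.1, 0.4, -0.3]
gripper_width: 0.0049
grasp_force: 30.0
```

```bash
cat >> h.py <<'E'
SEAT=np.array([.647,.1736,.266]);FY=np.radians(14.2)
def hook(p,tilt=.2,tw=0,seat=None):
    q=R.from_euler("z",FY+tw)*R.from_euler("y",-tilt)
    return (SEAT if seat is None else seat)+q.apply(np.array(p,float)-[0,0,.0125])
E
python3 - <<'E'
from h import *
K,k1,_=par("wrist");P=(K,k1,np.load("pw6.npy"))
pts=[(0,0,.016),(16e-3,0,-.018),(-16e-3,0,-.018),(-16e-3,.025,-.053),(-16e-3,0,-.092),(-16e-3,-.02,-.072)]
for ti in (0.1,.2,.3):
  for tw in (-.2,0,.2): print(ti,tw,"W",proj("wrist",[hook(p,ti,tw) for p in pts],P).round().astype(int).tolist(),"S",proj("side",[hook(p,ti,tw) for p in pts]).round().astype(int).tolist())
g=cv2.imread("pics/w6.png",0)
for v in range(170,226,3): print(v,''.join(" .:-=+*#%@"[min(9,int(k)//25)] for k in g[v,215:300]))
E
```

```text
0.1 -0.2 W [[256, 201], [275, 196], [243, 189], [252, 160], [252, 176], [246, 195]] S [[314, 167], [318, 175], [310, 176], [310, 181], [311, 192], [312, 190]]
0.1 0 W [[256, 201], [275, 192], [243, 191], [247, 161], [252, 176], [250, 196]] S [[314, 167], [318, 174], [311, 176], [309, 182], [311, 192], [313, 190]]
0.1 0.2 W [[256, 201], [275, 188], [243, 194], [243, 163], [252, 177], [253, 197]] S [[314, 167], [317, 174], [311, 176], [308, 182], [312, 192], [314, 190]]
0.2 -0.2 W [[255, 201], [278, 197], [246, 189], [258, 161], [260, 177], [254, 196]] S [[314, 167], [319, 174], [311, 176], [311, 181], [314, 192], [314, 190]]
0.2 0 W [[255, 201], [278, 192], [246, 191], [254, 161], [260, 176], [257, 196]] S [[314, 167], [319, 174], [311, 176], [310, 182], [314, 192], [315, 189]]
0.2 0.2 W [[255, 201], [278, 188], [246, 193], [249, 162], [260, 176], [260, 196]] S [[314, 167], [318, 174], [311, 176], [309, 182], [314, 192], [316, 189]]
0.3 -0.2 W [[255, 201], [281, 198], [250, 190], [264, 162], [268, 179], [261, 198]] S [[314, 167], [319, 174], [312, 176], [313, 181], [316, 192], [316, 1
[... 1328 characters left out ...]
@@@@@@@%***###%%%%%@@@@@@@@@@@@@@@@@@@@@@@@@@@@@@@@@@@@@@@@@@@@@@%%%#+
206 #%@@@@@%%########%###**+=====+*##**##%%@@@@@@%%######%%###%###%###%%%#%%%##%@@@@%%#*=
209 #%%@@@@@@@@@@@@@@@@@@@@%#++==+*%@@%##%%@@@@@@%%%@@@@@@@@@@@@@@@@@@@@@@@@@@@@@@@%###*+
212 #%%@@@@@@@@@@@@@@@@@@@@@%#*++++#%@%##%%@@@@@@%%%@@@@@@@@@@@@@@@@@@@@@@@@@@@@@@@@%%#*+
215 #%%@@@@@@@@@@@@@@@@@@@@@@@@#*++++***#%%@@@@@@%%%@@@@@@@@@@@@@@@@@@@@@@@@@@@@@@@@%%#*+
218 #%%%@@@@@@@@@@@@@@@@@@@@@@@#*++++++*#%%@@@@@@%%%%@@@@@@@@@@@@@@@@@@@@@@@@@@@@@@%#%#*+
221 #%#***+++**+*****************++===+*#%%@@@@@@%##******************************###%#*+
224 =====+++++++++++++++++++++++++=--=+*#%%@@@@@@%%%%%*++++++++++++++++++++++++++++++*+++
```

```bash
cat >> h.py <<'E'
def mv(*dframe):
    "frame-axis displacement -> tool axes"
    Rm=R.from_quat(bot.read_state()["eef_rot"])
    return Rm.inv().apply(R.from_euler("z",FY).apply(dframe)).round(4)
E
python3 - <<'E'
from h import *
print("up",mv(0,0,.01),mv(0,0,.09)); print("y",mv(0,.221,0)); print("x",mv(.1755,0,0))
E
```

```text
up [-0.0019 -0.     -0.0098] [-0.017  -0.0002 -0.0884]
y [-0.0007  0.221  -0.0003]
x [-0.1723 -0.0005  0.0332]
```

```bash
python3 -m jog '[[-1,[-0.0019,0,-0.0098],[0,0,0]],[-1,[-0.0057,0,-0.0295],[0,0,0]],[-1,[-0.0095,0,-0.049],[0,0,0]],[-1,[-0.0133,0,-0.0688],[0,0,0]],[-1,[-0.0171,-0.0002,-0.0884],[0,0,0]]]'
python3 -m jog '[[-1,[0,0,0],[0,0,0]],[-1,[0,0,0],[0,0,0]]]'
python3 - <<'E'
from h import *
s=bot.read_state();P=par("wrist");im=bot.capture("wrist");cv2.imwrite("pics/w12.png",im[:,:,::-1]);g=im.mean(2)
B=R.from_euler("z",FY);t=np.array([.4598,-.0445,.1225]);cc=np.array([.5175,-.0305,0])+np.array(s["tool_pos"])-t
print(s["tool_pos"],s["force"],s["gripper_width"],cc)
for nm,p in dict(LL=(-.075,-.036,.06),LR=(-.075,.036,.06),FL=(.075,-.036,.06),FR=(.075,.036,.06)).items(): print(nm,proj("wrist",cc+B.apply(p),P).round(0).tolist())
for v in range(150,290,5): print(v,''.join(" .:-=+*#%@"[min(9,int(k)//25)] for k in g[v,190:340:2]))
im=bot.capture("side");cv2.imwrite("pics/s12.png",im[:,:,::-1])
for nm,p in dict(LL=(-.075,-.036,0),FL=(.075,-.036,0),LT=(-.075,-.036,.06),FT=(.075,-.036,.06),ap=(0,0,.128)).items(): print(nm,proj("side",cc+B.apply(p)).round(0).tolist())
g=im.mean(2)
for v in range(175,240,2): print(v,''.join(" .:-=+*#%@"[min(9,int(k)//25)] for k in g[v,245:325]))
E
```

```text
t: 22.55
tool_pos: [0.4595, -0.0446, 0.2139]
eef_rot: [-0.124, 0.988, 0.011, 0.095]
force: [-0.2, 0.8, -1.4]
gripper_width: 0.0051
grasp_force: 30.0
t: 22.8
tool_pos: [0.4593, -0.0445, 0.2122]
eef_rot: [-0.124, 0.988, 0.011, 0.094]
force: [-0.4, -0.5, -1.6]
gripper_width: 0.0049
grasp_force: 30.0
[ 0.45934736 -0.04451891  0.2122023 ] [-0.36685299 -0.50845873 -1.57660023] 0.004866084210314277 [ 0.51704736 -0.03051891  0.0897023 ]
LL [[210.0, 180.0]]
LR [[308.0, 181.0]]
FL [[221.0, 325.0]]
FR [[296.0, 325.0]]
150 ......................................................       ..............
155 ...................................................... ...   ..............
160 ..............:--------------------------------------......................
165 .............:---------------------------------------:.....................
170 ............:----------=-+***+----===++++=------------:....................
175 ...........:---+-:-:-:::-*+::---------:.-+-:.-+--:-*=--....................
180 .........:----------------------------------------------:..................
185 ........:---------===-=
[... 3857 characters left out ...]
==*#@@@%%%@@@@@@@@@@
225 .................:#+--++=++#=+----=------+*%*@##+++=+**+=-+%@#%@@@@@@@@%%%%%%%%#
227 ..................:=---+#@***==-++#*++*%@%#*****######=+==*+-=**+#@@%%%%%%%%%%##
229 .................. :----+%###*#+##===+#*#**#==*=++%#%#*@*#*++++@@@%%%%%%%%%%%%##
231 .................  .---=+*=-++=+*#*#@@%#*++#*#*#*++=-=#+**+++**@%######%%%%%%%##
233 .....................:--+*+=#**-=*==*#=+==-===+**##%%#++*##%%@%#%@@@%%%%%@%%%%##
235 .....      ...........:*-:-:+#*%@@#*=--=#@@+-.........:-*@@@@@@@#**#@@%%%####%##
237             .............::...............-#%@%=........-+%#+#%@%#####%%@@%%####
239             .................................:=#@@=......:-+++***##########%%###
```

```bash
python3 -m jog '[[-1,[0,0.02,0],[0,0,0]],[-1,[0,0.055,0],[0,0,0]],[-1,[0,0.095,0],[0,0,0]],[-1,[0,0.135,0],[0,0,0]],[-1,[0,0.17,0],[0,0,0]]]'
python3 -m jog '[[-1,[-0.0007,0.03,0],[0,0,0]],[-1,[-0.0007,0.045,0],[0,0,0]],[-1,[-0.0007,0.051,0],[0,0,0]],[-1,[-0.0007,0.051,0],[0,0,0]],[-1,[-0.0007,0.051,0],[0,0,0]]]'
python3 - <<'E'
from h import *
s=bot.read_state();t=np.array([.4598,-.0445,.1225]);ap=np.array([.5175,-.0305,.128])+np.array(s["tool_pos"])-t
B=R.from_euler("z",FY);print("apex rel seat, frame",B.inv().apply(ap-SEAT).round(4),s["force"],s["joints"].round(2))
i=bot.capture("side");w=bot.capture("wrist");cv2.imwrite("pics/s13.png",i[:,:,::-1]);cv2.imwrite("pics/w13.png",w[:,:,::-1])
pts=[(0,0,.016),(-16e-3,.025,-.053),(-16e-3,0,-.092),(-16e-3,-.02,-.072)]
print(proj("side",[hook(p) for p in pts]).round(),proj("wrist",[hook(p) for p in pts]).round())
g=i.mean(2)
for v in range(155,215,2): print(v,''.join(" .:-=+*#%@"[min(9,int(k)//25)] for k in g[v,270:340]))
E
```

```text
t: 23.52
tool_pos: [0.4168, 0.1213, 0.2116]
eef_rot: [-0.125, 0.988, 0.011, 0.094]
force: [0.1, -1.4, -2.4]
gripper_width: 0.0048
grasp_force: 30.0
t: 24.15
tool_pos: [0.4057, 0.1692, 0.2121]
eef_rot: [-0.124, 0.988, 0.011, 0.094]
force: [1.0, -0.4, -2.3]
gripper_width: 0.0044
grasp_force: 30.0
apex rel seat, frame [-0.1757  0.0543 -0.0484] [ 0.97180939 -0.42899135 -2.34603169] [ 0.25  0.19  2.12 -0.    0.64 -1.57]
[[314. 167.]
 [310. 182.]
 [314. 192.]
 [315. 189.]] [[186. 544.]
 [228. 437.]
 [208. 400.]
 [186. 418.]]
155 ##################################*#*##############*================++
157 #####################################**############*============+++=++
159 ##############################-+#%*####***#########*============+====+
161 #############################--=*+#%####*=+########+==============+=++
163 #############################--=##*+*%@###%########+================++
165 #############################--=####*=*%%#*########+===============+++
167 ####################*########-=+######*=+#%#+######+================++
169 ####################@@@#+*###--=#######@@%#+%#
[... 974 characters left out ...]
###+....-=-=+=========++=
197 ++**#***##@%****+++=..:::...-+=.:=+++****#######+....:=-=+=========++=
199 ++++++======+++==-=-........-+=.:=+++****######*=......-=++====+==+++=
201 #%@%@*+=====+*---=+:........=+=..=++++****#####*-......-++========+++=
203 =+*+*+*#%%#*%*===+=.........=+-...:=++****###*=:.......-++========+++=
205 **#*@#%*%@#*++=----.........=+-.......................:=++=======++++=
207 ####%++*%%%*##+=-=*. ....:::===.......................:=+========++++=
209 =*+*++=#%@%%%#=-::-.  . -++:::=%#-..:-::::--+=-.......:=+=:=======++==
211 *%###########*...:.:::.:-+@@@%###+=++*****++===*-.....:=+=:=======++==
213 #%%%%%##+++=++:-#++*+**+--=###%%@@@@@@@@@@%#%%%++*-...-=+-.:=====+++==
```

```bash
python3 -m jog '[[-1,[-0.02,0,0.0039],[0,0,0]],[-1,[-0.055,0,0.0106],[0,0,0]],[-1,[-0.09,0,0.0173],[0,0,0]],[-1,[-0.12,0,0.0231],[0,0,0]],[-1,[-0.145,-0.0004,0.028],[0,0,0]]]'
python3 -m jog '[[-1,[-0.018,0,0.0035],[0,0,0]],[-1,[-0.0288,0,0.0056],[0,0,0]],[-1,[-0.0288,0,0.0056],[0,0,0]],[-1,[-0.0288,0,0.0056],[0,0,0]]]'
python3 - <<'E'
from h import *
s=bot.read_state();t=np.array([.4598,-.0445,.1225]);ap=np.array([.5175,-.0305,.128])+np.array(s["tool_pos"])-t
B=R.from_euler("z",FY);print("apex rel seat, frame",B.inv().apply(ap-SEAT).round(4),s["force"],s["joints"].round(2))
i=bot.capture("side");w=bot.capture("wrist");cv2.imwrite("pics/s14.png",i[:,:,::-1]);cv2.imwrite("pics/w14.png",w[:,:,::-1])
pts=[(0,0,.016),(-16e-3,.025,-.053),(-16e-3,0,-.092),(-16e-3,-.02,-.072)]
print(proj("side",[hook(p) for p in pts]).round().tolist(),proj("wrist",[hook(p) for p in pts]).round().tolist(),"apex",proj("side",ap),proj("wrist",ap))
g=i.mean(2)
for v in range(155,206,1): print(v,''.join(" .:-=+*#%@"[min(9,int(k)//25)] for k in g[v,275:335]))
E
```

```text
t: 24.88
tool_pos: [0.5499, 0.2057, 0.212]
eef_rot: [-0.124, 0.988, 0.011, 0.094]
force: [-0.3, -0.0, -1.5]
gripper_width: 0.005
grasp_force: 30.0
t: 25.38
tool_pos: [0.5765, 0.213, 0.2122]
eef_rot: [-0.124, 0.988, 0.011, 0.094]
force: [0.2, 0.1, -2.1]
gripper_width: 0.0049
grasp_force: 30.0
apex rel seat, frame [ 0.0007  0.0549 -0.0483] [ 0.17291684  0.0753534  -2.06475014] [ 0.25  0.43  1.73 -0.    0.78 -1.57]
[[314.0, 167.0], [310.0, 182.0], [314.0, 192.0], [315.0, 189.0]] [[144.0, 418.0], [215.0, 303.0], [191.0, 274.0], [159.0, 288.0]] apex [[308.82738832 174.77859872]] [[258.27272715 330.3952594 ]]
155 ####:    .               .=##*#*##############*+========+===
156 ####*.                    :#####*%############*=======+=+===
157 #####. ..                 .=####**############*==========+++
158 #####.....  .        ...::::-=-=**+@##########*=========+==+
159 #####: .......   ...::::::::::::=#***#########*===========++
160 #####*:... ......::::::::::::::::##**#########*=============
161 ######***. .....::::::::::::....-##*=+########+==========+++
162 #########: ....::-::::::......
[... 2125 characters left out ...]
.....-=---====#*++=+++===+==++++++=+++====+==+=+++
196 *+==*@#:.......=---=-==+++++=++====+==+*+++=-:-----=+====+=+
197 *+==+@@+.......---=+=-=++==#+====++*+**#**+=-::----=+-=====+
198 ++===*@#.......:--==--:===:=+=+=+=+**%#%##*+-----+==+====+++
199 +++==+#+.......:----:-:=*=:=##%*#+===++*%##*=+=---==+++===++
200 #+%+===+-......--=+---=-==-*@@#++**+#*+###++===-===++++=++++
201 @#****+==......:----=+--==-=*%#+*+#+##%@#%*#+*+#=-==++==+++=
202 @@@@@@**+:......----=%=-+%*==*%+#++=+**#%@@@*==+---+++=++++=
203 *%#%%#++=.......:---=*==**#+-+++%*+=****#%*++-=----++===+=++
204 +*#*#*+#+........:--=*=+*+*+-===+=-=-===+==-+-=-=+=++=+++=++
205 *####+*#+.........-=+*=*====-=---=---=*+*%*##=-:--=++===+++=
```

```bash
python3 -m jog '[[-1,[0,-0.01,0],[0,0,0]],[-1,[0,-0.022,0],[0,0,0]],[-1,[0,-0.034,0],[0,0,0]],[-1,[0,-0.043,0],[0,0,0]],[-1,[0,-0.047,0],[0,0,0]]]'
python3 -m jog '[[-1,[0,0,0],[0,0,0]],[-1,[0,0,0],[0,0,0]]]'
python3 - <<'E'
from h import *
s=bot.read_state();t=np.array([.4598,-.0445,.1225]);ap=np.array([.5175,-.0305,.128])+np.array(s["tool_pos"])-t
B=R.from_euler("z",FY);print("apex rel seat, frame",B.inv().apply(ap-SEAT).round(4),s["force"])
i=bot.capture("side");w=bot.capture("wrist");cv2.imwrite("pics/s15.png",i[:,:,::-1]);cv2.imwrite("pics/w15.png",w[:,:,::-1])
print("apex",proj("side",ap));
a=cv2.imread("pics/s14.png").astype(int);b=i[:,:,::-1].astype(int)
g=i.mean(2)
for v in range(160,200,1): print(v,''.join(" .:-=+*#%@"[min(9,int(k)//25)] for k in g[v,285:335]))
E
```

```text
t: 26.1
tool_pos: [0.589, 0.1668, 0.2123]
eef_rot: [-0.124, 0.988, 0.011, 0.095]
force: [0.5, 0.2, -1.7]
gripper_width: 0.0051
grasp_force: 30.0
t: 26.35
tool_pos: [0.5887, 0.1679, 0.2123]
eef_rot: [-0.125, 0.988, 0.011, 0.095]
force: [0.3, -0.4, -1.7]
gripper_width: 0.0051
grasp_force: 30.0
apex rel seat, frame [ 0.0015  0.0082 -0.0482] [ 0.25272501 -0.39908388 -1.68123983]
apex [[312.93064471 178.52630747]]
160 ..                  :####**#########*===========++
161 ...               ..:-=*=*=+########+============+
162 ...  .       ....::::::-:=*%########+========+=+=+
163  :. ...   ...:::::::::::::=#########+========+====
164 :*: ......:::::::::::::::.-#########+======+==++++
165 *#. ......:::::::::::......=########+========+=+==
166 ##: ......:::::::........  -########+==========+=+
167 ##*:. .::.::::........    .=**######+===+==+===+++
168 ###*: .::..........       .+#++**###+========++==+
169 ####*:.::. ....          ..-+%#*=+##+===========+=
170 #####+::::              .:.:=#%#+*##+============+
171 ####%@*+==.                :++#%#*#*+======+==+==+
172 ###@@@%%**.  .         
[... 812 characters left out ...]
#+@*=+%%++++****=+#+*###::=+===+#*+==-=+
188 ++====+#%%*+%*=+#%++++****++#+*##*:.======+++===++
189 +++===+#%%*=%*=*%%++++****+#%++*#*:.:=====++====++
190 =++===+#%%*=%*=+%#++++***#**@*+*#*:.-=+===++++++=+
191 :=++=++#%%++#++*%#++++**###*%#=###*+=+++==+==+++++
192 ..-++++*##++*+*#@@%#*==*++++++=+++++++++==+=++++==
193 ...-+++*#+-==++*****+==++++++==+*+=+-=++==++++++=+
194 ....-++**=-=+++++++++==++++++++**+:=:-=-==+==*%+=+
195 .....-+**=--=====-+++++*+*+*****+=:-:=-:-=+=-=++==
196 ......-**=--====::=+=++****#+****+:=+***==+=**##==
197 .......::---=%+=::+++++*%%##*###***#*###==+=++*+==
198 .........:--=++*==+#++*%@%#+=+*++++*++++==++++++==
199 .........------==***+++***===+++++++++++==++==++=+
```

```bash
python3 -m jog '[[-1,[0.0019,0,0.0098],[0,0,0]],[-1,[0.0038,0,0.0196],[0,0,0]],[-1,[0.0057,-0.003,0.0295],[0,0,0]],[-1,[0.0076,-0.006,0.0393],[0,0,0]],[-1,[0.0076,-0.006,0.0393],[0,0,0]]]'
python3 -m jog '[[-1,[0.001,-0.001,0.005],[0,0,0]],[-1,[0.0017,-0.001,0.009],[0,0,0]],[-1,[0.0017,-0.001,0.009],[0,0,0]]]'
python3 - <<'E'
from h import *
s=bot.read_state();t=np.array([.4598,-.0445,.1225]);ap=np.array([.5175,-.0305,.128])+np.array(s["tool_pos"])-t
B=R.from_euler("z",FY);print("apex rel seat, frame",B.inv().apply(ap-SEAT).round(4),s["force"])
E
```

```text
t: 27.08
tool_pos: [0.59, 0.1614, 0.1712]
eef_rot: [-0.124, 0.988, 0.011, 0.094]
force: [-0.4, -0.2, -1.9]
gripper_width: 0.0048
grasp_force: 30.0
t: 27.45
tool_pos: [0.5905, 0.1608, 0.1629]
eef_rot: [-0.125, 0.988, 0.011, 0.094]
force: [0.4, 0.4, -2.9]
gripper_width: 0.005
grasp_force: 30.0
apex rel seat, frame [ 0.0014  0.0009 -0.0976] [ 0.35698817  0.35473941 -2.88408402]
```

```bash
for k in 1 2; do python3 -m jog '[[-1,[0.0003,0,0.0015],[0,0,0]],[-1,[0.0003,0,0.0015],[0,0,0]]]'; done
python3 - <<'E'
from h import *
s=bot.read_state();print(s["force"],s["torque"])
E
```

```text
t: 27.7
tool_pos: [0.5907, 0.1609, 0.1618]
eef_rot: [-0.125, 0.988, 0.011, 0.095]
force: [-0.4, -0.3, -0.5]
gripper_width: 0.0051
grasp_force: 30.0
t: 27.95
tool_pos: [0.5908, 0.1608, 0.1603]
eef_rot: [-0.125, 0.988, 0.011, 0.095]
force: [0.4, 0.0, 1.8]
gripper_width: 0.0049
grasp_force: 30.0
[0.4237196  0.02378032 1.8398471 ] [ 0.17295319 -0.15975574  0.04339214]
```

```bash
python3 -m jog '[[-0.9,[-0.0002,0,-0.001],[0,0,0]],[-0.8,[-0.0002,0,-0.001],[0,0,0]],[-0.7,[-0.0002,0,-0.001],[0,0,0]],[-0.6,[-0.0002,0,-0.001],[0,0,0]],[-0.6,[-0.0002,0,-0.001],[0,0,0]]]'
python3 -m jog '[[-0.6,[0,0,0],[0,0,0]],[-0.6,[0,0,-0.01],[0,0,0]],[-0.6,[0,0,-0.025],[0,0,0]],[-0.6,[0,0,-0.04],[0,0,0]],[-0.6,[0.02,0,-0.055],[0,0,0]]]'
python3 -m jog '[[-0.6,[0.05,0,-0.015],[0,0,0]],[-0.6,[0.1,0,-0.02],[0,0,0]],[-0.6,[0.15,0,-0.03],[0,0,0]],[-0.6,[0.15,0,-0.03],[0,0,0]]]'
python3 - <<'E'
from h import *
B=R.from_euler("z",FY)
i=bot.capture("side");w=bot.capture("wrist");cv2.imwrite("pics/s16.png",i[:,:,::-1]);cv2.imwrite("pics/w16.png",w[:,:,::-1])
c=SEAT-[0,0,.1+.128]
pr=[c+B.apply(q) for q in [(-.075,-.036,.06),(.075,-.036,.06),(-.075,.036,.06),(-.075,0,.12),(.075,0,.12),(0,0,.128)]]
print(bot.read_state()["force"],proj("side",pr).round().tolist(),proj("wrist",pr).round().tolist())
g=i.mean(2)
for v in range(155,226,1): print(v,''.join(" .:-=+*#%@"[min(9,int(k)//25)] for k in g[v,280:345]))
E
```

```text
t: 28.58
tool_pos: [0.5905, 0.1608, 0.1611]
eef_rot: [-0.124, 0.988, 0.011, 0.095]
force: [-0.3, -0.4, -0.3]
gripper_width: 0.0187
grasp_force: 0.0
t: 29.2
tool_pos: [0.5618, 0.1535, 0.2129]
eef_rot: [-0.125, 0.988, 0.011, 0.095]
force: [-0.3, 1.1, -0.1]
gripper_width: 0.019
grasp_force: 0.0
t: 29.7
tool_pos: [0.4105, 0.1151, 0.2134]
eef_rot: [-0.124, 0.988, 0.011, 0.095]
force: [0.3, -0.4, 0.6]
gripper_width: 0.0193
grasp_force: 0.0
[0.9348915  0.10094683 0.12758486] [[298.0, 211.0], [332.0, 207.0], [292.0, 204.0], [296.0, 194.0], [329.0, 191.0], [313.0, 191.0]] [[227.0, 305.0], [232.0, 383.0], [289.0, 305.0], [258.0, 352.0], [257.0, 432.0], [258.0, 404.0]]
155 ########################*#*##############*================+++*===
156 ##########################**%############*===============++++*+==
157 ###########################**############*================+++*===
158 ####################=#%*####*+@##########*============+=++++++===
159 ####################-+#%*####***#########*================++++===
160 ###################*--+#%#####**#########+============+===++++===
161 #########
[... 3836 characters left out ...]

216 ......-*@%##*=---+*#@+=+=+*%%#+**++*#%@###+=-=++=--====+++=======
217 ......:-*@@@%++=-=+#@#%%*+=**%*%**+=#@*%@#=+==+*#*#+===+++=======
218 .......:=#@@@%===++#@#@**==**#*@#%=+#%%%@%#*==++=======+++=======
219 ........-+@@@@+=+++#@%@+*+--**+#%%+**###*%%*==++*#=-===+++=======
220 ........:-*@%*==*+=*%@@#%##-+%+*+#+====++++==+#@@%#*===+++=======
221 .........:-*#%%%*==*#*%*%++-====++=-+*#@%%#+==++---::==+++=======
222 ..........-=*%@@=-=++=+=*+----+#%#*===*%%@@++**+:...:==+++=======
223 ...........-==+%=-++*#%#%#==-=#*%@%%==+%@@@@@@@%*==:-+==+========
224 ......... .:---==-=====+%+=%=+%%*%#%@@@%%@@%#%###*#%%%+++========
225 .......... .:--++%%+%=--=-+@+%+*@@@@%%#########*****++=*#+++=====
```

```bash
python3 -m jog '[[-0.6,[0.03,0,0],[0,0,0]],[-0.6,[0.03,0,0],[0,0,0]],[-0.6,[0.03,0,0],[0,0,0]],[-0.6,[0.03,0,0],[0,0,0]],[-0.6,[0.03,0,0],[0,0,0]]]' >/dev/null
for k in 1 2 3 4 5 6; do python3 -m jog '[[-0.6,[0,0,0],[0,0,0]],[-0.6,[0,0,0],[0,0,0]],[-0.6,[0,0,0],[0,0,0]],[-0.6,[0,0,0],[0,0,0]],[-0.6,[0,0,0],[0,0,0]]]' >/dev/null; done
python3 - <<'E'
from h import *
p=cv2.imread("pics/s16.png").astype(int)[:,:,::-1]
L=[bot.capture("side").astype(int) for _ in range(8)]
r=np.s_[155:240,280:345]
print("vs release",np.abs(L[0]-p)[r].mean(),"successive",[round(np.abs(L[k+1]-L[k])[r].mean(),2) for k in range(7)],"0-7",np.abs(L[7]-L[0])[r].mean())
print(bot.read_state()["t"],bot.read_state()["tool_pos"])
E
```

```text
vs release 4.856711915535445 successive [np.float64(0.7), np.float64(0.66), np.float64(0.7), np.float64(0.64), np.float64(0.68), np.float64(0.67), np.float64(0.72)] 0-7 1.0252790346907994
34.575 [0.38467613 0.10820263 0.20667804]
```

```bash
for k in 1 2 3 4 5 6 7 8 9 10 11 12 13 14; do python3 -m jog '[[-0.6,[0,0,0],[0,0,0]],[-0.6,[0,0,0],[0,0,0]],[-0.6,[0,0,0],[0,0,0]],[-0.6,[0,0,0],[0,0,0]],[-0.6,[0,0,0],[0,0,0]]]' >/dev/null; done
python3 - <<'E'
from h import *
L=[bot.capture("side").astype(int) for _ in range(20)]
r=np.s_[155:240,280:345]
print([round(np.abs(L[k]-L[0])[r].mean(),2) for k in range(1,20)],bot.read_state()["t"])
E
```

```text
[np.float64(0.57), np.float64(0.58), np.float64(0.58), np.float64(0.56), np.float64(0.57), np.float64(0.56), np.float64(0.56), np.float64(0.58), np.float64(0.58), np.float64(0.57), np.float64(0.57), np.float64(0.57), np.float64(0.57), np.float64(0.58), np.float64(0.58), np.float64(0.57), np.float64(0.57), np.float64(0.57), np.float64(0.57)] 44.325
```

The basket hangs still, so I'll hand in.

```bash
python3 -c "
from plant import bot
print(bot.job_done())"
```

```text
the job is handed in; nothing more can be done
None
```

I handed the job in at about 44 s: the S-hook is on the rail and the basket hangs still by its bail in the hook's lower curl with the gripper clear; the hand-in gave no verdict, and I didn't re-image the crucible or bottle at the end.

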